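# Clamp a batch of glass discs in the pump press

### The job

Draw the press's bed fully out, lay all the glass discs of the colour whose sample tile is in the white frame of the job board flat in the bed, side by side, and leave the discs of the other colour on the bench. Only then push the bed fully home and pump the lever, full strokes down and all the way back up, until the pad is fully down on the discs, and leave the lever up. Do not disturb the other things on the bench.

Things in the scene. Friction and masses are not known exactly. Their poses are not given: they have to be found in the camera images.
- purple1: loose purple glass disc in a bronze-brown rim, 48 mm across, 14 mm thick, about 60 g, lying flat on the bench; origin: centre of its underside, z up. May be absent
- purple2: loose purple glass disc in a bronze-brown rim, 48 mm across, 14 mm thick, about 60 g, lying flat on the bench; origin: centre of its underside, z up. May be absent
- purple3: loose purple glass disc in a bronze-brown rim, 48 mm across, 14 mm thick, about 60 g, lying flat on the bench; origin: centre of its underside, z up. May be absent
- green1: loose green glass disc in a bronze-brown rim, 48 mm across, 14 mm thick, about 60 g, lying flat on the bench; origin: centre of its underside, z up. May be absent
- green2: loose green glass disc in a bronze-brown rim, 48 mm across, 14 mm thick, about 60 g, lying flat on the bench; origin: centre of its underside, z up. May be absent
- green3: loose green glass disc in a bronze-brown rim, 48 mm across, 14 mm thick, about 60 g, lying flat on the bench; origin: centre of its underside, z up. May be absent
- sample_purple: purple square sample tile, 54 mm, fixed on the plywood job board (at the left, 100 x 190 mm)
- sample_green: green square sample tile, 54 mm, fixed on the job board
- job_frame (a point): centre of the white square frame on the job board; one of the two tiles lies in it, the other 90 mm beside it, unframed
- bed (a point): centre of the floor of the bed, a cork-lined aluminium tray that slides out of the press towards the robot. x points into the press, y left, z up. Inside 120 mm (x) by 230 mm (y), rim 10 mm high, 6 mm thick; floor 20 mm above the bench. It takes up to three discs side by side along y
- press: green press, fixed; origin on the bench, right below the middle of the bed's home place; axes as the bed's. Its head overhangs the bed when that is home: front face 70 mm before the origin, top 172 mm above the bench, 312 mm wide. Pump block at its left; the lever's hinge axis runs along y through the point 195 mm left (+y) and 165 mm above the origin
- bed_handle (a point): red upright post on a tongue at the middle of the front of the bed, 18 mm in diameter; the point is on its axis 65 mm above the bench, 13 mm below the post's top, 120 mm before bed. Axes as the bed's
- carriage (a joint): how far the bed is drawn out, m: 0 pushed fully home, 0.165 fully out (stops). Slides with about 3 N of friction and stays where left
- lever (a joint): pump lever's angle, rad: 0 up (at rest, sprung), 0.8 fully down (stop). It springs back up by itself. Needs about 5 to 12 N down on its grip before it meets its stop
- lever_grip (a point): middle of the red cross grip at the lever's end, a bar 24 mm in diameter, 100 mm long, along y; about 280 mm above the bench when up; press it down from above. Left of the bed, lever pointing to the robot; the grip runs on an arc of 200 mm radius about its hinge, from 35 degrees above level to 11 degrees below
- pad (a joint): how far the press's pad has come down, m: 0 fully up, about 0.0355 fully down on the discs. Driven only by the lever through a ratchet: a full stroke lowers it about 6 mm; it holds while the lever comes back up for the next tooth; nothing raises it. Six full strokes; a seventh does no harm; short strokes take no new tooth
- jar: small glass jar with a brass cap, 85 mm tall, standing at the back right; a bystander, its origin at the middle of its underside
- figure: red turned wooden figure, 140 mm tall, standing at the back right; a bystander, its origin at the middle of its underside
- birdhouse: yellow birdhouse with a blue roof, 155 mm tall, at the right; a bystander, its origin at the middle of its underside
- wire_spool: copper-coloured spool lying flat, 60 mm across, 30 mm tall, at the near right; a bystander, its origin at the middle of its underside
- brush_cup: blue cup, 90 mm tall, at the back; a bystander, its origin at the middle of its underside
- pink_box: pink 100 mm box at the left; a bystander, its origin at the middle of its underside
Things that resemble listed ones, but are neither listed nor needed, are in the scene too. Of the things that look like the part that bears job_frame, the larger one is meant. Leave any yellow look-alike of the purple1 alone.

How it is judged:
On the way, in this order (a step that is already met when the one before it is completed fails the run):
1. the bed is drawn fully out (value of joint carriage above 0.157 m), for 0.2 s.
2. with the bed out, all discs of the framed colour lie flat in it, released, and those of the other colour on the bench (value of joint carriage above 0.14 m and (horizontal distance between sample_purple and job_frame above 0.03 m or ((x of purple1 in the frame of bed between -0.048 and 0.048 m and y of purple1 in the frame of bed between -0.105 and 0.105 m and z of purple1 in the frame of bed between -0.006 and 0.006 m and angle between purple1's own z axis and vertical below 0.12 rad and linear speed of purple1 below 0.03 m/s and contact force between purple1 and the fingers below 0.3 N) and (x of purple2 in the frame of bed between -0.048 and 0.048 m and y of purple2 in the frame of bed between -0.105 and 0.105 m and z of purple2 in the frame of bed between -0.006 and 0.006 m and angle between purple2's own z axis and vertical below 0.12 rad and linear speed of purple2 below 0.03 m/s and contact force between purple2 and the fingers below 0.3 N) and (x of purple3 in the frame of bed between -0.048 and 0.048 m and y of purple3 in the frame of bed between -0.105 and 0.105 m and z of purple3 in the frame of bed between -0.006 and 0.006 m and angle between purple3's own z axis and vertical below 0.12 rad and linear speed of purple3 below 0.03 m/s and contact force between purple3 and the fingers below 0.3 N) and height (world z) of each of green1, green2, green3 below 0.012 m)) and (horizontal distance between sample_green and job_frame above 0.03 m or ((x of green1 in the frame of bed between -0.048 and 0.048 m and y of green1 in the frame of bed between -0.105 and 0.105 m and z of green1 in the frame of bed between -0.006 and 0.006 m and angle between green1's own z axis and vertical below 0.12 rad and linear speed of green1 below 0.03 m/s and contact force between green1 and the fingers below 0.3 N) and (x of green2 in the frame of bed between -0.048 and 0.048 m and y of green2 in the frame of bed between -0.105 and 0.105 m and z of green2 in the frame of bed between -0.006 and 0.006 m and angle between green2's own z axis and vertical below 0.12 rad and linear speed of green2 below 0.03 m/s and contact force between green2 and the fingers below 0.3 N) and (x of green3 in the frame of bed between -0.048 and 0.048 m and y of green3 in the frame of bed between -0.105 and 0.105 m and z of green3 in the frame of bed between -0.006 and 0.006 m and angle between green3's own z axis and vertical below 0.12 rad and linear speed of green3 below 0.03 m/s and contact force between green3 and the fingers below 0.3 N) and height (world z) of each of purple1, purple2, purple3 below 0.012 m))), for 0.2 s.
3. the bed is pushed fully home with the discs in it, the pad still up (value of joint carriage below 0.008 m and (horizontal distance between sample_purple and job_frame above 0.03 m or ((x of purple1 in the frame of bed between -0.048 and 0.048 m and y of purple1 in the frame of bed between -0.105 and 0.105 m and z of purple1 in the frame of bed between -0.006 and 0.006 m and angle between purple1's own z axis and vertical below 0.12 rad) and (x of purple2 in the frame of bed between -0.048 and 0.048 m and y of purple2 in the frame of bed between -0.105 and 0.105 m and z of purple2 in the frame of bed between -0.006 and 0.006 m and angle between purple2's own z axis and vertical below 0.12 rad) and (x of purple3 in the frame of bed between -0.048 and 0.048 m and y of purple3 in the frame of bed between -0.105 and 0.105 m and z of purple3 in the frame of bed between -0.006 and 0.006 m and angle between purple3's own z axis and vertical below 0.12 rad) and height (world z) of each of green1, green2, green3 below 0.012 m)) and (horizontal distance between sample_green and job_frame above 0.03 m or ((x of green1 in the frame of bed between -0.048 and 0.048 m and y of green1 in the frame of bed between -0.105 and 0.105 m and z of green1 in the frame of bed between -0.006 and 0.006 m and angle between green1's own z axis and vertical below 0.12 rad) and (x of green2 in the frame of bed between -0.048 and 0.048 m and y of green2 in the frame of bed between -0.105 and 0.105 m and z of green2 in the frame of bed between -0.006 and 0.006 m and angle between green2's own z axis and vertical below 0.12 rad) and (x of green3 in the frame of bed between -0.048 and 0.048 m and y of green3 in the frame of bed between -0.105 and 0.105 m and z of green3 in the frame of bed between -0.006 and 0.006 m and angle between green3's own z axis and vertical below 0.12 rad) and height (world z) of each of purple1, purple2, purple3 below 0.012 m)) and value of joint pad below 0.003 m), for 0.2 s.
4. the first stroke is made and the lever is back up (value of joint carriage below 0.008 m and value of joint pad above 0.005 m and value of joint lever below 0.12 rad), for 0.05 s.
5. the pad is about half way down after further strokes, the lever back up (value of joint carriage below 0.008 m and value of joint pad above 0.017 m and value of joint lever below 0.12 rad), for 0.05 s.
At the end, for the whole second after the job is handed in: All discs of the framed colour lie flat in the bed, those of the other colour on the bench, the bed is home (within 8 mm), the pad is down (at least 33 mm of about 35.5) and the lever is back up (within 0.12 rad) (value of joint carriage below 0.008 m and (horizontal distance between sample_purple and job_frame above 0.03 m or ((x of purple1 in the frame of bed between -0.048 and 0.048 m and y of purple1 in the frame of bed between -0.105 and 0.105 m and z of purple1 in the frame of bed between -0.006 and 0.006 m and angle between purple1's own z axis and vertical below 0.12 rad) and (x of purple2 in the frame of bed between -0.048 and 0.048 m and y of purple2 in the frame of bed between -0.105 and 0.105 m and z of purple2 in the frame of bed between -0.006 and 0.006 m and angle between purple2's own z axis and vertical below 0.12 rad) and (x of purple3 in the frame of bed between -0.048 and 0.048 m and y of purple3 in the frame of bed between -0.105 and 0.105 m and z of purple3 in the frame of bed between -0.006 and 0.006 m and angle between purple3's own z axis and vertical below 0.12 rad) and height (world z) of each of green1, green2, green3 below 0.012 m)) and (horizontal distance between sample_green and job_frame above 0.03 m or ((x of green1 in the frame of bed between -0.048 and 0.048 m and y of green1 in the frame of bed between -0.105 and 0.105 m and z of green1 in the frame of bed between -0.006 and 0.006 m and angle between green1's own z axis and vertical below 0.12 rad) and (x of green2 in the frame of bed between -0.048 and 0.048 m and y of green2 in the frame of bed between -0.105 and 0.105 m and z of green2 in the frame of bed between -0.006 and 0.006 m and angle between green2's own z axis and vertical below 0.12 rad) and (x of green3 in the frame of bed between -0.048 and 0.048 m and y of green3 in the frame of bed between -0.105 and 0.105 m and z of green3 in the frame of bed between -0.006 and 0.006 m and angle between green3's own z axis and vertical below 0.12 rad) and height (world z) of each of purple1, purple2, purple3 below 0.012 m)) and value of joint pad above 0.033 m and value of joint lever below 0.12 rad and velocity of joint lever below 0.1 rad/s); the robot touches nothing.
It fails at once if the pad is pumped down while the bed is not home (value of joint pad above 0.004 m and value of joint carriage above 0.02 m).
It fails at once if a bystander is moved by more than 4 cm or tipped (distance of any of jar, figure, birdhouse, wire_spool, brush_cup, pink_box from where it was at the start of the episode above 0.04 m or angle between any of jar, figure, birdhouse, wire_spool, brush_cup, pink_box's own z axis and vertical above 0.5 rad).
Of purple1, purple2, purple3 only 2 to 3 are there at a start; the rules pass over those that are not, and their reading is None.
Of green1, green2, green3 only 2 to 3 are there at a start; the rules pass over those that are not, and their reading is None.
At some moment in a run one of purple1, purple2, purple3, green1, green2, green3 may be knocked a few centimetres aside while the robot is not near it.
Once in a run the grip may slacken for a moment while it holds something.
It also fails if it takes over 192 s, if anything falls off the work surface, if the arm or the gripper's body presses on something with over 40 N, if the wrist force passes 120 N, or if a joint passes its speed limit or range.

### The arm

A 6-joint arm with a two-finger parallel gripper is mounted at the origin on the work surface. World frame = base frame: x ahead of the robot, y to its left, z up, the work surface at z = 0. Lengths are in m, angles in rad, forces in N, time in s.
With the tool pointing down it reaches from about 0.4 to 0.825 m from the base axis. Payload 7 kg.
Tool frame: the origin (TCP) lies on the mounting face of the last link; the fingertips stand 178 mm ahead of it and the grasp point (between the pads) lies 159 mm ahead of it; z points along the fingers, y is the direction in which the jaws open and shut (so a half turn about z gives the same grasp; the last joint's range is limited). The gripper opens to 88 mm and grips with 3 to 60 N. Pads are 19 mm wide; open, the fingers measure 130 mm over their backs; the gripper's body (78 mm by 193 mm) begins 47 mm behind the grasp point.
Start: joints at [-0.821, 0.359, 0.012, 0, -1.224, -0.288], TCP at [0.301, -0.604, 0.405] pointing down, gripper open.
Joint ranges: [-3.07, 3.07], [-1.43, 2.12], [-1.02, 1.25], [-3.03, 1.67], [-3.05, -0], [-3.03, 3.03]. Speed limits (rad/s): [2.39, 2.39, 3.01, 3.14, 3.14, 3.14].

### API

Orientations are given as [roll, pitch, yaw] about the fixed x, y, z axes, in that order (R = Rz(yaw) Ry(pitch) Rx(roll)).
In Python, from station import * gives the robot as it stands.
- The arm moves only by the tool arm_command, never from a script. Its argument "targets" is a list of rows, each a list of 3 entries, a list of its own where there are three numbers: the turn, a rotation vector about the world's x, y, z in rad, then the shift along the world's x, y, z in mm, then the closure, from 0 (fully open) to 1 (shut). In form: [[[wx, wy, wz], [tx, ty, tz], fingers], ...]. A call has 1 to 8 rows; each row shifts and turns the commanded pose from where the row before left it; what a row does not reach is not made up. A row lasts 1/10 s, in which the tool goes at most 50 mm and 8.59 degrees, less where a joint would pass 70% of its speed; a pose out of reach is approached as far as the arm can. A call with a gripper value outside its range is refused whole. The fingers move at their own pace and stop on an object; "squeeze" is the grip in N (left out, the last holds). Time passes only in rows, so rows that do not move let the fingers close. It gives the time, the measured TCP pose, the force and the opening at its end, in the units of the state.
- get_state(): the state, without advancing time (a new reading comes with each control period).
- grab_frame(name): name is "scene" or "top" or "wrist"; returns (picture, depth): 384x512x3 uint8, red, green, blue; 384x512 float32, m along the optical axis (not along the pixel's ray), 0 where there is no reading.
- camera_params(name): a dict with "mtx" (3x3 intrinsics, pixels), "eye" and "orientation" of the camera in the world. Camera axes: x right, y down, z forward; pixel columns grow to the right and rows downward; lengths in m; the calibration is good to about 2 mm. A picture is of the moment at which its call begins: read the wrist's pose just before it. camera_params takes no time and is no camera call; for the wrist camera it gives the pose at the moment of the call.
- job_done(): hands the job in, once; it reports no verdict.
The state is a dict: "t": time; "q": joint angles; "qd": joint speeds; "joint_efforts": joint torques, N m; "eef_pos": TCP position; "ee_rot": TCP orientation; "force": force on the tool from outside, world axes, zero at the start; "moment": the same for the moment, N m; "width": finger opening in m.
Only numpy, scipy, OpenCV 4.12 (cv2) and the standard library are available. Lean on these libraries where they do the work, as an engineer would, in place of code of your own. Each camera call takes 0.05 s, during which the arm holds its last target.

## Working session

There is one attempt and no reset: what is moved stays moved. The work goes in short steps, Python scripts to look and compute and a tool call to move; the robot and the scene stay as the last step left them, time stands still between calls to the robot, and variables do not carry over. Pictures are saved under pics/ and viewed, and the job is handed in when it is done.

Besides the shell and the picture viewer there is one more tool, called after "Emit:" by a JSON object that holds its "method" and its "body", one argument or row to a line. arm_command: Moves the arm, as the interface text tells. Its arguments: {"type":"object","properties":{"targets":{"type":"array"},"squeeze":{"type":"number"}},"required":["targets"]}

```bash
ls; mkdir -p pics
python3 - <<'E'
from station import *
import cv2, numpy as np
s=get_state(); print(s)
for n in ["scene","top"]:
    im,d=grab_frame(n); cv2.imwrite(f"pics/{n}0.png",cv2.cvtColor(im,cv2.COLOR_RGB2BGR)); np.save(f"pics/{n}0_d.npy",d); np.save(f"pics/{n}0.npy",im)
    print(n,camera_params(n))
E
```

```text
pics
{'t': 0.0, 'q': array([-8.20911142e-01,  3.59394958e-01,  1.10322245e-02, -3.56652059e-04,
       -1.22408022e+00, -2.88055308e-01]), 'qd': array([-0.00049778, -0.00189526,  0.00054338, -0.00084419,  0.0003712 ,
       -0.00033132]), 'joint_efforts': array([-4.91702815e-05, -5.82710302e+01,  2.93061322e+01,  6.99741170e+00,
        6.84738407e-03, -1.72221044e-04]), 'eef_pos': array([ 0.30065374, -0.60412087,  0.40370444]), 'ee_rot': array([ 3.13991861e+00, -1.46376540e-04, -2.67988413e+00]), 'force': array([ 0.17817967,  0.76176093, -0.42884991]), 'moment': array([-0.05257545,  0.01670422, -0.00105382]), 'width': 0.08778980065552953}
scene {'mtx': array([[390.62294955,   0.        , 255.29022963],
       [  0.        , 390.62294955, 194.54670928],
       [  0.        ,   0.        ,   1.        ]]), 'eye': array([1.30512226, 0.49172505, 1.23354712]), 'orientation': array([-2.40769506,  0.00851418,  2.0775025 ])}
top {'mtx': array([[465.35957943,   0.        , 257.54944244],
       [  0.        , 465.35957943, 179.52585118],
       [  0.        ,   0.        ,   1.        ]]), 'eye': array([0.26356765, 0.02449857, 1.66247572]), 'orientation': array([-3.00990848, -0.0044743 , -1.59871787])}
```

View pics/scene0.png

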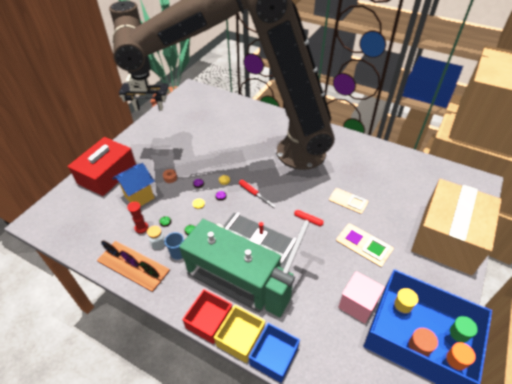

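View pics/top0.png

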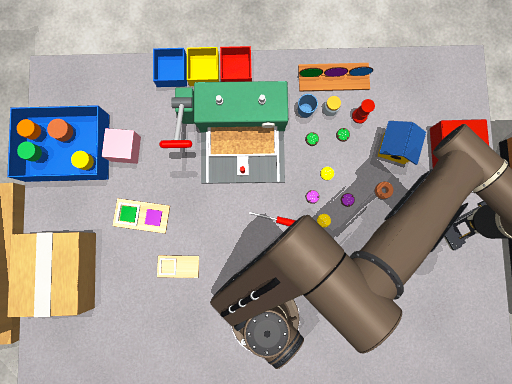

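```bash
cat > h.py <<'E'
import numpy as np, cv2
from scipy.spatial.transform import Rotation as R
from station import *
def ray(cp,u,v):
    M=R.from_euler('xyz',cp['orientation']).as_matrix()
    d=M@np.array([(u-cp['mtx'][0,2])/cp['mtx'][0,0],(v-cp['mtx'][1,2])/cp['mtx'][1,1],1.])
    return np.array(cp['eye']),d
def onplane(cp,u,v,z):
    e,d=ray(cp,u,v); return e+d*(z-e[2])/d[2]
def proj(cp,p):
    M=R.from_euler('xyz',cp['orientation']).as_matrix()
    c=M.T@(np.array(p)-cp['eye']); return cp['mtx'][0,0]*c[0]/c[2]+cp['mtx'][0,2],cp['mtx'][1,1]*c[1]/c[2]+cp['mtx'][1,2]
def pts(cp,d):
    h,w=d.shape; u,v=np.meshgrid(np.arange(w),np.arange(h))
    M=R.from_euler('xyz',cp['orientation']).as_matrix()
    c=np.stack([(u-cp['mtx'][0,2])/cp['mtx'][0,0]*d,(v-cp['mtx'][1,2])/cp['mtx'][1,1]*d,d],-1)
    return c@M.T+cp['eye']
E
python3 - <<'E'
from h import *
im=np.load('pics/top0.npy')[:,:,::-1]
a=cv2.resize(im[190:285,95:215],None,fx=5,fy=5,interpolation=cv2.INTER_CUBIC)
cv2.imwrite('pics/board.png',a)
b=cv2.resize(im[75:240,140:410],None,fx=2.9,fy=2.9,interpolation=cv2.INTER_CUBIC)
cv2.imwrite('pics/mid.png',b)
E
```

```text
(no output)
```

View pics/board.png

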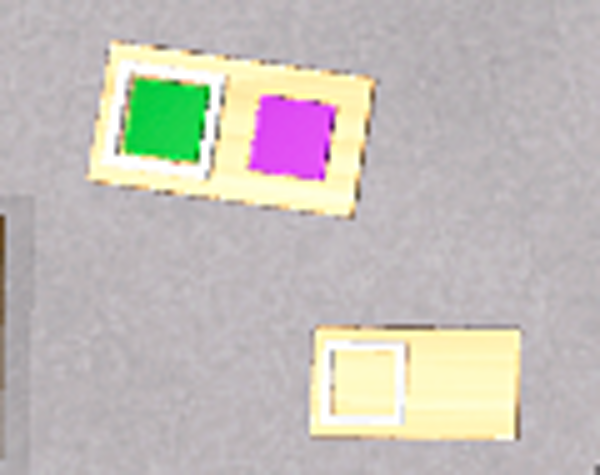

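View pics/mid.png

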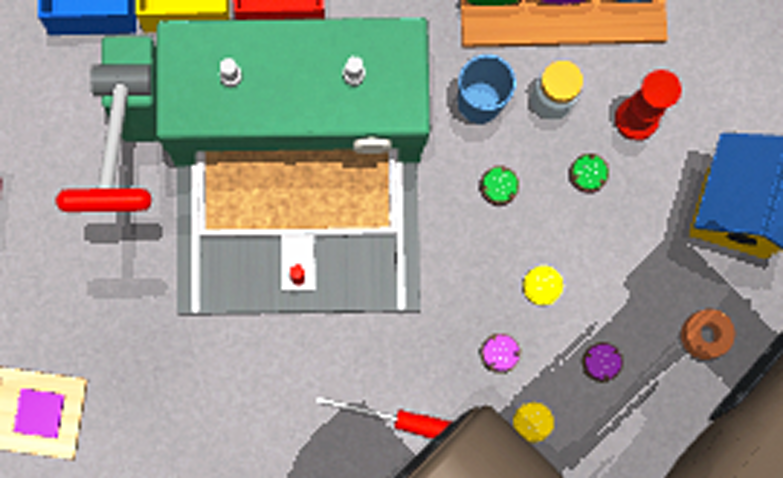

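Run:
```python
from h import *
im=np.load('pics/top0.npy'); d=np.load('pics/top0_d.npy'); cp=camera_params('top')
ims=np.load('pics/scene0.npy'); cs=camera_params('scene'); ds=np.load('pics/scene0_d.npy')
hsv=cv2.cvtColor(im,cv2.COLOR_RGB2HSV); hs=cv2.cvtColor(ims,cv2.COLOR_RGB2HSV)
P=pts(cp,d); PS=pts(cs,ds)
def blobs(hsv,P,lo,hi,cp,z,minA,roi=None):
    m=cv2.inRange(hsv,lo,hi)
    n,l,st,c=cv2.connectedComponentsWithStats(m)
    for i in range(1,n):
        if st[i,4]>=minA:
            print('  ',np.round(c[i],1),st[i].tolist(), 'pl',np.round(onplane(cp,*c[i],z),4),'dep',np.round(np.median(P[l==i],0),4))
for nm,h,Pp,c in [('top',hsv,P,cp),('scene',hs,PS,cs)]:
    print(nm)
    for k,lo,hi in [('green',(50,120,60),(75,255,255)),('purple',(135,90,40),(160,255,255)),('yellow',(24,150,90),(34,255,255)),('red',(0,180,90),(4,255,255)),('red2',(175,180,90),(180,255,255))]:
        print(k); blobs(h,Pp,lo,hi,c,0.014,20)
# press head top
m=(cv2.inRange(hsv,(60,60,40),(85,200,200))>0)&(abs(P[:,:,2]-0.172)<0.012)
n,l,st,cc=cv2.connectedComponentsWithStats(m.astype(np.uint8))
i=1+np.argmax(st[1:,4]); Q=P[l==i]
r=cv2.minAreaRect((Q[:,:2]*1000).astype(np.float32)); print('head',r, Q[:,2].mean())
```

```text
top
green
   [310.7  72.4] [300, 69, 22, 8, 135] pl [ 0.8745 -0.1959  0.014 ] dep [ 0.8591 -0.191   0.0552]
   [236.2 103.5] [175, 81, 113, 51, 4179] pl [0.7638 0.0813 0.014 ] dep [0.7141 0.0748 0.1711]
   [343.2 133.9] [338, 128, 12, 12, 95] pl [ 0.64   -0.3037  0.014 ] dep [ 0.6405 -0.3037  0.0138]
   [312.  138.1] [306, 133, 13, 11, 98] pl [ 0.6272 -0.19    0.014 ] dep [ 0.6276 -0.1895  0.0137]
   [ 28.7 151.1] [17, 142, 24, 19, 351] pl [0.6072 0.8303 0.014 ] dep [0.586  0.7804 0.1178]
   [127.7 213.5] [120, 206, 17, 16, 230] pl [0.3732 0.4731 0.014 ] dep [0.3728 0.4723 0.016 ]
purple
   [335.6  71.6] [325, 68, 22, 8, 145] pl [ 0.8752 -0.2882  0.014 ] dep [ 0.8593 -0.2802  0.0565]
   [312.4 196.3] [307, 190, 12, 13, 109] pl [ 0.4162 -0.1823  0.014 ] dep [ 0.4171 -0.1819  0.0138]
   [347.6 199.3] [342, 194, 13, 12, 118] pl [ 0.4018 -0.3071  0.014 ] dep [ 0.4024 -0.3065  0.0136]
   [152.9 217. ] [145, 209, 17, 17, 236] pl [0.3582 0.3841 0.014 ] dep [0.3581 0.3835 0.0166]
yellow
   [202.2  64.2] [187, 47, 32, 39, 1094] pl [0.9166 0.2032 0.014 ] dep [0.9166 0.202  0.008 ]
   [333.6 10
[... 2361 characters left out ...]
.1] [215, 330, 10, 14, 34] pl [0.9347 0.1429 0.014 ] dep [0.9472 0.1494 0.0631]
red
   [100.5 166.1] [68, 137, 65, 57, 1879] pl [ 0.5316 -0.7499  0.014 ] dep [ 0.5945 -0.6569  0.1057]
   [247.  186.8] [240, 181, 16, 13, 64] pl [ 0.3265 -0.1039  0.014 ] dep [ 0.3322 -0.1017  0.0218]
   [137.3 216.7] [129, 202, 18, 31, 254] pl [ 0.6797 -0.4087  0.014 ] dep [ 0.7178 -0.3537  0.0861]
   [308.4 218.7] [295, 212, 27, 13, 71] pl [0.3605 0.197  0.014 ] dep [0.5706 0.2637 0.2856]
   [204.9 313. ] [184, 291, 47, 51, 747] pl [0.8892 0.0584 0.014 ] dep [0.8901 0.0546 0.0376]
red2
head ((723.3745727539062, 60.87342071533203), (309.80023193359375, 142.17979431152344), 89.42971801757812) 0.1716600807089404
```

Emit:
{"method": "arm_command", "body": {
  "targets": [
    [[0,0,-0.03],[13,42,0],0],
    [[0,0,-0.03],[13,42,0],0],
    [[0,0,-0.03],[13,42,0],0],
    [[0,0,-0.03],[13,42,0],0],
    [[0,0,-0.03],[13,42,0],0],
    [[0,0,-0.03],[13,42,0],0],
    [[0,0,-0.03],[13,42,0],0],
    [[0,0,-0.03],[13,42,0],0]
  ],
  "squeeze": 30
}}

```text
t: 0.9
eef_pos: [0.4047, -0.2665, 0.4045]
ee_rot: [3.141, -0.0, -2.921]
force: [1.5, -0.0, 0.2]
width: 0.088
```

Emit:
{"method": "arm_command", "body": {
  "targets": [
    [[0,0,-0.03],[13,42,0],0],
    [[0,0,-0.03],[13,42,0],0],
    [[0,0,-0.03],[13,42,0],0],
    [[0,0,-0.03],[13,42,0],0],
    [[0,0,-0.03],[13,42,0],0],
    [[0,0,-0.03],[13,42,0],0],
    [[0,0,-0.03],[13,42,0],0],
    [[0,0,0],[13,42,0],0]
  ]
}}

```text
t: 1.7
eef_pos: [0.5087, 0.0696, 0.4046]
ee_rot: [3.142, -0.0, -3.131]
force: [1.5, -1.5, 0.2]
width: 0.0875
```

Run:
```python
from h import *
s=get_state(); print(s['t'],s['eef_pos'],s['ee_rot'],s['force'],s['q'])
cw=camera_params('wrist'); im,d=grab_frame('wrist'); print(cw['eye'],cw['orientation'])
cv2.imwrite('pics/w1.png',im[:,:,::-1])
ct=camera_params('top'); it,dt=grab_frame('top'); cv2.imwrite('pics/top1.png',it[:,:,::-1]);np.save('pics/top1.npy',it);np.save('pics/top1_d.npy',dt)
hsv=cv2.cvtColor(im,cv2.COLOR_RGB2HSV); P=pts(cw,d)
m=cv2.inRange(hsv,(0,150,80),(6,255,255)); n,l,st,c=cv2.connectedComponentsWithStats(m)
for i in range(1,n):
    if st[i,4]>30: print(c[i],st[i],np.median(P[l==i],0), onplane(cw,*c[i],0.078))
```

```text
1.7 [0.5086997  0.06955706 0.40462793] [ 3.14154057e+00 -6.76099654e-05 -3.13051405e+00] [ 1.49628277 -1.46971896  0.23023735] [ 5.18707323e-01  9.13945604e-02 -3.38709644e-01 -8.62335824e-05
 -1.14072589e+00 -2.07838910e+00]
[0.43129387 0.06823318 0.38506651] [ 2.84906146e+00 -5.02055624e-04  1.58234897e+00]
[114.64781217   7.49946638] [ 63   0  83  23 937] [ 0.33850828 -0.07325282  0.02190693] [ 0.35368778 -0.0538052   0.078     ]
```

View pics/w1.png

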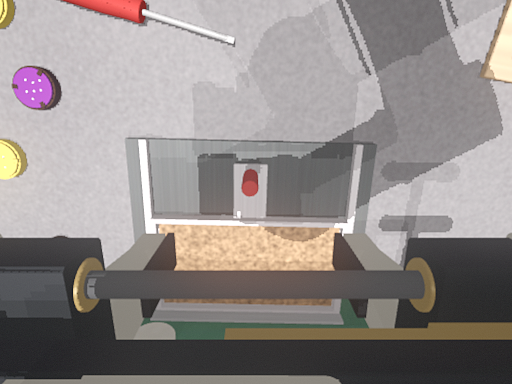

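View pics/top1.png

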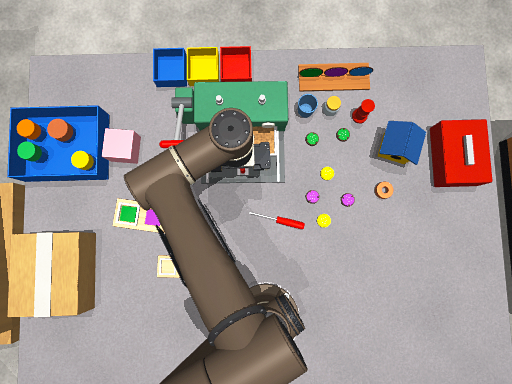

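Run:
```python
from h import *
cw=camera_params('wrist'); im=cv2.imread('pics/w1.png'); hsv=cv2.cvtColor(im,cv2.COLOR_BGR2HSV)
m=cv2.inRange(hsv,(0,120,40),(10,255,255))|cv2.inRange(hsv,(170,120,40),(180,255,255)); m[:150]=0;m[210:]=0
print(cv2.boundingRect(m))
for uv in [(250,189),(250,193),(250,172)]:
    print(uv,onplane(cw,*uv,0.078))
im=np.load('pics/top1.npy'); d=np.load('pics/top1_d.npy'); cp=camera_params('top'); P=pts(cp,d)
# bystanders right of press above 30mm
for (x0,x1,y0,y1) in [(0.55,0.85,-0.55,-0.1)]:
    m=((P[...,2]>0.035)&(P[...,0]>x0)&(P[...,0]<x1)&(P[...,1]>y0)&(P[...,1]<y1)).astype(np.uint8)
    n,l,st,c=cv2.connectedComponentsWithStats(m)
    for i in range(1,n):
        if st[i,4]>20:
            Q=P[l==i]; print(c[i],st[i,4],'min',Q.min(0),'max',Q.max(0))
```

```text
(242, 169, 16, 27)
(250, 189) [0.51744789 0.06748662 0.078     ]
(250, 193) [0.52170258 0.06753871 0.078     ]
(250, 172) [0.49972443 0.06726966 0.078     ]
[307.29257642 103.28820961] 229 min [ 0.70117085 -0.20411876  0.0351792 ] max [ 0.76900638 -0.13620239  0.0984261 ]
[332.10970464 104.66666667] 237 min [ 0.70905327 -0.28610569  0.03595943] max [ 0.76166063 -0.23380631  0.09198502]
[365.12448133 108.34854772] 241 min [ 0.68569221 -0.39076278  0.03526058] max [ 0.73191954 -0.3444475   0.14879837]
[401.69863014 136.72328767] 1095 min [ 0.55005187 -0.54985704  0.09958988] max [ 0.66157921 -0.40353306  0.16787686]
```

Emit:
{"method": "arm_command", "body": {
  "targets": [
    [[0,0,0],[5,-2,-40],0],
    [[0,0,0],[0,0,-40],0],
    [[0,0,0],[0,0,-40],0],
    [[0,0,0],[0,0,-35],0],
    [[0,0,0],[0,0,-25],0],
    [[0,0,0],[0,0,0],0.9],
    [[0,0,0],[0,0,0],0.9],
    [[0,0,0],[0,0,0],0.9]
  ],
  "squeeze": 30
}}

```text
t: 2.6
eef_pos: [0.5144, 0.0659, 0.2262]
ee_rot: [3.141, 0.002, -3.13]
force: [0.1, -0.8, -0.0]
width: 0.069
```

Emit:
{"method": "arm_command", "body": {
  "targets": [
    [[0,0,0],[0,0,0],0.9],
    [[0,0,0],[0,0,0],0.9],
    [[0,0,0],[0,0,0],0.9]
  ]
}}

```text
t: 2.9
eef_pos: [0.5139, 0.0658, 0.2254]
ee_rot: [3.141, 0.001, -3.13]
force: [-0.2, -0.3, -0.4]
width: 0.0449
```

Emit:
{"method": "arm_command", "body": {
  "targets": [
    [[0,0,0],[0,0,0],0.9],
    [[0,0,0],[0,0,0],0.9],
    [[0,0,0],[0,0,0],0.9],
    [[0,0,0],[0,0,0],0.9],
    [[0,0,0],[0,0,0],0.9]
  ]
}}

```text
t: 3.4
eef_pos: [0.5136, 0.0653, 0.2246]
ee_rot: [-3.141, -0.001, -3.13]
force: [0.7, -4.5, 2.3]
width: 0.0174
```

Emit:
{"method": "arm_command", "body": {
  "targets": [
    [[0,0,0],[-10,0,0],0.9],
    [[0,0,0],[-12,0,0],0.9],
    [[0,0,0],[-12,0,0],0.9],
    [[0,0,0],[-12,0,0],0.9],
    [[0,0,0],[-12,0,0],0.9],
    [[0,0,0],[-6,1,0],0.9],
    [[0,0,0],[-5,0,0],0.9],
    [[0,0,0],[0,0,0],0.9]
  ]
}}

```text
t: 4.2
eef_pos: [0.4435, 0.0662, 0.2246]
ee_rot: [-3.141, -0.002, -3.13]
force: [-2.4, -3.8, 5.0]
width: 0.0171
```

Emit:
{"method": "arm_command", "body": {
  "targets": [
    [[0,0,0],[-3,0,0],0.9],
    [[0,0,0],[-2,0,0],0.9],
    [[0,0,0],[0,0,0],0.9],
    [[0,0,0],[0,0,0],0.9]
  ]
}}

```text
t: 4.6
eef_pos: [0.4394, 0.0663, 0.2246]
ee_rot: [-3.141, -0.001, -3.13]
force: [-0.1, -5.6, 2.4]
width: 0.017
```

Emit:
{"method": "arm_command", "body": {
  "targets": [
    [[0,0,0],[-3,0,0],0.9],
    [[0,0,0],[-2,0,0],0.9],
    [[0,0,0],[0,0,0],0.9],
    [[0,0,0],[0,0,0],0.9]
  ]
}}

```text
t: 5.0
eef_pos: [0.4373, 0.0665, 0.2248]
ee_rot: [-3.141, 0.005, -3.128]
force: [24.1, -18.0, -18.8]
width: 0.0172
```

Emit:
{"method": "arm_command", "body": {
  "targets": [
    [[0,0,0],[3,0,0],0.9],
    [[0,0,0],[0,0,0],0.9],
    [[0,0,0],[0,0,0],0.3],
    [[0,0,0],[0,0,0],0.0],
    [[0,0,0],[0,0,0],0.0],
    [[0,0,0],[0,0,0],0.0],
    [[0,0,0],[0,0,0],0.0],
    [[0,0,0],[0,0,0],0.0]
  ]
}}

```text
t: 5.8
eef_pos: [0.4377, 0.0668, 0.2247]
ee_rot: [3.141, 0.0, -3.13]
force: [-0.0, -0.1, -0.0]
width: 0.06
```

Emit:
{"method": "arm_command", "body": {
  "targets": [
    [[0,0,0],[0,0,40],0],
    [[0,0,0],[0,0,45],0],
    [[0,0,0],[0,0,45],0],
    [[0,0,0],[10,-20,45],0],
    [[0,0,0],[15,-40,5],0],
    [[0,0,0],[15,-40,0],0],
    [[0,0,0],[15,-40,0],0],
    [[0,0,0],[0,0,0],0]
  ]
}}

```text
t: 6.6
eef_pos: [0.4935, -0.0766, 0.4041]
ee_rot: [-3.141, -0.001, -3.134]
force: [-0.3, 0.1, -0.8]
width: 0.0875
```

Run:
```python
from h import *
s=get_state(); print(s['t'],s['eef_pos'],s['ee_rot'],s['force'],s['q'])
cp=camera_params('top'); im,d=grab_frame('top'); cv2.imwrite('pics/top2.png',im[:,:,::-1]);np.save('pics/top2.npy',im);np.save('pics/top2_d.npy',d)
P=pts(cp,d); hsv=cv2.cvtColor(im,cv2.COLOR_RGB2HSV)
for k,lo,hi in [('green',(50,120,60),(75,255,255)),('purple',(135,90,40),(160,255,255)),('red',(0,150,60),(6,255,255)),('cork',(8,60,60),(18,255,255))]:
    m=cv2.inRange(hsv,lo,hi); n,l,st,c=cv2.connectedComponentsWithStats(m)
    for i in range(1,n):
        p=np.median(P[l==i],0)
        if st[i,4]>20 and 0.35<p[0]<0.7 and -0.45<p[1]<0.3: print(k,c[i].round(1),st[i].tolist(),p.round(4))
```

```text
6.6 [ 0.49352602 -0.07664145  0.40412093] [-3.14090890e+00 -5.74884993e-04 -3.13388924e+00] [-0.30098684  0.07587119 -0.75894511] [ 2.40323802e-01  6.75924260e-02 -3.66695781e-01  5.87138080e-04
 -1.13722521e+00 -1.80366337e+00]
green [343.2 133.9] [338, 128, 12, 12, 95] [ 0.6402 -0.3034  0.014 ]
purple [312.4 196.3] [307, 190, 12, 13, 115] [ 0.417  -0.1824  0.0127]
purple [347.6 199.3] [342, 194, 13, 12, 117] [ 0.4023 -0.3066  0.0133]
red [175.4 143.6] [159, 140, 33, 8, 248] [0.5605 0.2566 0.2885]
cork [268.9 147.3] [240, 114, 81, 61, 1812] [ 0.4659 -0.0053  0.646 ]
cork [383.8 189.7] [375, 181, 19, 18, 237] [ 0.4315 -0.4344  0.0292]
```

View pics/top2.png

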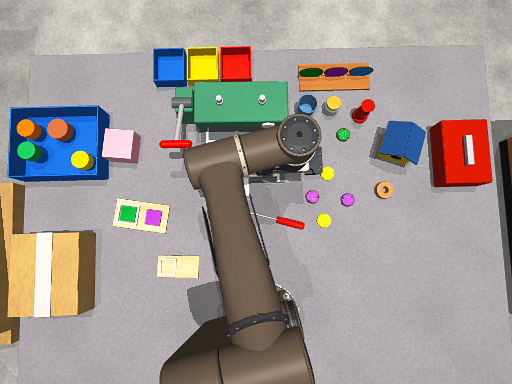

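```bash
cat > clr.py <<'E'
from h import *
cp=camera_params('top')
C=[]
for n,ymax in [('top0',0.0),('top1',-0.1)]:
    d=np.load(f'pics/{n}_d.npy'); P=pts(cp,d)
    m=(d>0)&(P[...,2]>0.04)&(P[...,0]>0.5)&(P[...,0]<0.85)&(P[...,1]>-0.5)&(P[...,1]<ymax)&(P[...,2]<0.2)
    C.append(P[m])
C=np.concatenate(C)
# box samples tool frame, origin = grasp point, z ahead
X,Y,Z=np.meshgrid(np.linspace(-.039,.039,9),np.linspace(-.0965,.0965,21),-np.linspace(.047,.16,8),indexing='ij')
B=np.stack([X,Y,Z],-1).reshape(-1,3)
def clear(g,yaw,tilt):
    # tool: roll pi then tilt about jaw axis
    Rm=(R.from_euler('z',yaw)*R.from_euler('y',tilt)*R.from_euler('x',np.pi)).as_matrix()
    W=B@Rm.T+g
    D=np.hypot(W[:,None,0]-C[None,:,0],W[:,None,1]-C[None,:,1])
    D[C[None,:,2]<W[:,None,2]-0.006]=9
    i=np.unravel_index(D.argmin(),D.shape)
    return D.min(),C[i[1]]
if __name__=='__main__':
    for nm,g in [('g2',[.628,-.1895,.023]),('g1',[.6405,-.3036,.023])]:
        for tilt in (0,-.15,-.25):
            for yaw in np.arange(-.5,.51,.1):
                m,c=clear(np.array(g),np.pi+yaw,tilt); print(nm,tilt,round(yaw,2),round(m,4),c.round(3))
E
python3 clr.py; python3 -c "
from h import *
print((R.from_euler('z',np.pi)*R.from_euler('y',-.2)*R.from_euler('x',np.pi)).as_matrix()[:,2])"
```

```text
g2 0 -0.5 0.0031 [ 0.66  -0.094  0.115]
g2 0 -0.4 0.0043 [ 0.66  -0.094  0.115]
g2 0 -0.3 0.0047 [ 0.66  -0.094  0.115]
g2 0 -0.2 0.0043 [ 0.66  -0.094  0.115]
g2 0 -0.1 0.0032 [ 0.66  -0.094  0.115]
g2 0 -0.0 0.0028 [ 0.66  -0.094  0.115]
g2 0 0.1 0.0006 [ 0.657 -0.089  0.085]
g2 0 0.2 0.0041 [ 0.651 -0.086  0.123]
g2 0 0.3 0.0143 [ 0.651 -0.086  0.123]
g2 0 0.4 0.0113 [ 0.713 -0.265  0.087]
g2 0 0.5 0.0039 [ 0.712 -0.257  0.077]
g2 -0.15 -0.5 0.0012 [ 0.701 -0.162  0.1  ]
g2 -0.15 -0.4 0.0039 [ 0.66  -0.094  0.115]
g2 -0.15 -0.3 0.0042 [ 0.66  -0.094  0.115]
g2 -0.15 -0.2 0.0035 [ 0.66  -0.094  0.115]
g2 -0.15 -0.1 0.0019 [ 0.66  -0.094  0.115]
g2 -0.15 -0.0 0.0012 [ 0.66  -0.094  0.115]
g2 -0.15 0.1 0.0004 [ 0.673 -0.088  0.168]
g2 -0.15 0.2 0.0001 [ 0.651 -0.086  0.123]
g2 -0.15 0.3 0.0004 [ 0.653 -0.081  0.158]
g2 -0.15 0.4 0.0012 [ 0.652 -0.086  0.174]
g2 -0.15 0.5 0.0006 [ 0.714 -0.252  0.084]
g2 -0.25 -0.5 0.0002 [ 0.703 -0.164  0.08 ]
g2 -0.25 -0.4 0.0008 [ 0.708 -0.15   0.089]
g2 -0.25 -0.3 0.0026 [ 0.708 -0.145  0.101]
g2 -0.25 -0.2 0.0035 [ 0.66  -0.094  0.115]
g2 -0.25 -
[... 1019 characters left out ...]
-0.367  0.139]
g1 -0.15 0.2 0.0001 [ 0.692 -0.362  0.101]
g1 -0.15 0.3 0.0 [ 0.713 -0.352  0.137]
g1 -0.15 0.4 0.0 [ 0.695 -0.364  0.077]
g1 -0.15 0.5 0.0 [ 0.713 -0.352  0.137]
g1 -0.25 -0.5 0.0002 [ 0.692 -0.354  0.137]
g1 -0.25 -0.4 0.0002 [ 0.697 -0.348  0.133]
g1 -0.25 -0.3 0.0001 [ 0.713 -0.265  0.087]
g1 -0.25 -0.2 0.0001 [ 0.687 -0.362  0.129]
g1 -0.25 -0.1 0.0002 [ 0.689 -0.357  0.137]
g1 -0.25 -0.0 0.0001 [ 0.698 -0.352  0.118]
g1 -0.25 0.1 0.0002 [ 0.715 -0.354  0.141]
g1 -0.25 0.2 0.0 [ 0.692 -0.362  0.101]
g1 -0.25 0.3 0.0001 [ 0.7   -0.366  0.145]
g1 -0.25 0.4 0.0 [ 0.726 -0.372  0.139]
g1 -0.25 0.5 0.0001 [ 0.702 -0.347  0.14 ]
[-1.98669331e-01  1.46794656e-16 -9.80066578e-01]
```

Run:
```python
from clr import *
for nm,g in [('g2',[.628,-.1895,.023]),('g1',[.6405,-.3036,.023])]:
    for tilt in (.1,.2,.3):
        print(nm,tilt,[(round(y,2),round(float(clear(np.array(g),np.pi+y,tilt)[0])*1000,1)) for y in np.arange(-.4,.41,.1)])
```

```text
g2 0.1 [(np.float64(-0.4), 3.9), (np.float64(-0.3), 4.2), (np.float64(-0.2), 3.5), (np.float64(-0.1), 1.9), (np.float64(-0.0), 1.2), (np.float64(0.1), 0.8), (np.float64(0.2), 8.9), (np.float64(0.3), 19.0), (np.float64(0.4), 15.6)]
g2 0.2 [(np.float64(-0.4), 4.2), (np.float64(-0.3), 4.3), (np.float64(-0.2), 3.5), (np.float64(-0.1), 1.8), (np.float64(-0.0), 1.7), (np.float64(0.1), 5.8), (np.float64(0.2), 14.2), (np.float64(0.3), 24.1), (np.float64(0.4), 20.5)]
g2 0.3 [(np.float64(-0.4), 4.1), (np.float64(-0.3), 4.7), (np.float64(-0.2), 3.8), (np.float64(-0.1), 2.1), (np.float64(-0.0), 3.2), (np.float64(0.1), 10.6), (np.float64(0.2), 19.7), (np.float64(0.3), 29.5), (np.float64(0.4), 25.8)]
g1 0.1 [(np.float64(-0.4), 12.7), (np.float64(-0.3), 20.5), (np.float64(-0.2), 21.4), (np.float64(-0.1), 17.0), (np.float64(-0.0), 11.6), (np.float64(0.1), 4.5), (np.float64(0.2), 0.7), (np.float64(0.3), 0.0), (np.float64(0.4), 0.3)]
g1 0.2 [(np.float64(-0.4), 17.9), (np.float64(-0.3), 25.0), (np.float64(-0.2), 21.2), (np.float64(-0.1), 16.5), (np.float64(-0.0), 13.2), (np.float64(0.1), 9.7), (np.float64(0.2), 3.7), (np.float64(0.3), 0.1), (np.float64(0.4), 0.3)]
g1 0.3 [(np.float64(-0.4), 24.1), (np.float64(-0.3), 25.1), (np.float64(-0.2), 19.0), (np.float64(-0.1), 15.6), (np.float64(-0.0), 10.5), (np.float64(0.1), 6.3), (np.float64(0.2), 8.6), (np.float64(0.3), 1.9), (np.float64(0.4), 0.3)]
```

Emit:
{"method": "arm_command", "body": {
  "targets": [
    [[0,0,0.08],[34,-28,0],0],
    [[0,0,0.08],[34,-28,0],0],
    [[0,0,0.08],[34,-28,0],0],
    [[0,0,0.05],[33,-29,0],0],
    [[0,0,0],[0,0,-40],0],
    [[0,0,0],[0,0,-40],0],
    [[0,0,0],[0,0,0],0]
  ]
}}

```text
t: 7.35
eef_pos: [0.6257, -0.1851, 0.3182]
ee_rot: [3.137, -0.01, -2.841]
force: [0.3, 0.3, -0.2]
width: 0.0881
```

```bash
cat > look.py <<'E'
import sys
from h import *
s=get_state(); print(s['t'],s['eef_pos'].round(4),s['ee_rot'].round(3),s['force'].round(1),s['width'])
cw=camera_params('wrist'); im,d=grab_frame('wrist'); P=pts(cw,d)
cv2.imwrite(f'pics/{sys.argv[1]}.png',im[:,:,::-1])
hsv=cv2.cvtColor(im,cv2.COLOR_RGB2HSV)
for k,lo,hi in [('green',(50,120,60),(75,255,255)),('purple',(135,90,40),(160,255,255)),('rim',(0,60,20),(16,200,110))]:
    m=cv2.inRange(hsv,lo,hi); n,l,st,c=cv2.connectedComponentsWithStats(m)
    for i in range(1,n):
        if st[i,4]>150: print(k,c[i].round(1),st[i].tolist(),'dep',np.median(P[l==i],0).round(4),'pl',onplane(cw,*c[i],.014).round(4))
E
python3 look.py w2
```

```text
7.35 [ 0.6257 -0.1851  0.3182] [ 3.137 -0.01  -2.841] [ 0.3  0.3 -0.2] 0.08805925030199126
rim [453.6 244.7] [426, 238, 65, 24, 634] dep [ 0.5713 -0.1422  0.2171] pl [0.6198 0.024  0.014 ]
```

View pics/w2.png

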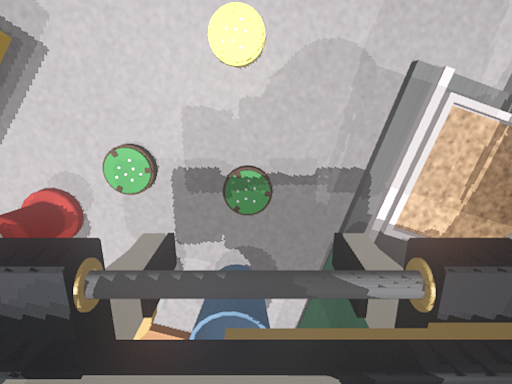

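```bash
sed -i 's/(50,120,60),(75/(45,60,40),(80/' look.py; python3 look.py w3
```

```text
7.4 [ 0.6269 -0.1853  0.322 ] [ 3.14  -0.006 -2.839] [-0.6  0.3  1.3] 0.08706940703288299
green [129.8 166.6] [107, 144, 47, 46, 1527] dep [ 0.6416 -0.3025  0.014 ] pl [ 0.6413 -0.3029  0.014 ]
green [248.8 188.4] [227, 167, 45, 44, 1435] dep [ 0.6285 -0.1896  0.0139] pl [ 0.6283 -0.1899  0.014 ]
green [330.4 314.8] [298, 299, 70, 29, 1526] dep [ 0.7009 -0.0922  0.0701] pl [ 0.7383 -0.0629  0.014 ]
rim [452.9 243.8] [427, 238, 56, 20, 517] dep [ 0.5728 -0.1423  0.2201] pl [0.6224 0.025  0.014 ]
```

Emit:
{"method": "arm_command", "body": {
  "targets": [
    [[0,0,0],[0,0,-40],0],
    [[0,0,0],[0,0,-40],0],
    [[0,0,0],[0,0,-30],0],
    [[0,0,0],[0,0,-15],0],
    [[0,0,0],[0,0,0],0],
    [[0,0,0],[0,0,0],0]
  ]
}}

```text
t: 8.05
eef_pos: [0.6289, -0.186, 0.2018]
ee_rot: [-3.14, 0.003, -2.839]
force: [0.1, -0.4, -0.1]
width: 0.0876
```

Emit:
{"method": "arm_command", "body": {
  "targets": [
    [[0,0,0],[0,-4,-10],0],
    [[0,0,0],[0,0,-9],0],
    [[0,0,0],[0,0,0],0.9],
    [[0,0,0],[0,0,0],0.9],
    [[0,0,0],[0,0,0],0.9],
    [[0,0,0],[0,0,0],0.9],
    [[0,0,0],[0,0,0],0.9],
    [[0,0,0],[0,0,0],0.9]
  ],
  "squeeze": 25
}}

```text
t: 8.85
eef_pos: [0.6277, -0.1901, 0.1806]
ee_rot: [-3.141, 0.0, -2.84]
force: [0.7, 0.1, -0.1]
width: 0.047
```

Emit:
{"method": "arm_command", "body": {
  "targets": [
    [[0,0,0],[0,0,0],0.9],
    [[0,0,0],[0,0,10],0.9],
    [[0,0,0],[0,0,25],0.9],
    [[0,0,0],[0,0,40],0.9],
    [[0,0,0],[0,0,45],0.9],
    [[0,0,0],[0,0,45],0.9],
    [[0,0,0],[0,0,20],0.9],
    [[0,0,0],[0,0,0],0.9]
  ]
}}

```text
t: 9.65
eef_pos: [0.6282, -0.1904, 0.3708]
ee_rot: [-3.138, 0.007, -2.839]
force: [-0.3, 0.3, 0.3]
width: 0.0473
```

Emit:
{"method": "arm_command", "body": {
  "targets": [
    [[0,0,-0.05],[-12,33,0],0.9],
    [[0,0,-0.05],[-12,33,0],0.9],
    [[0,0,-0.05],[-12,33,0],0.9],
    [[0,0,-0.05],[-12,33,0],0.9],
    [[0,0,-0.05],[-12,33,0],0.9],
    [[0,0,-0.05],[-11,31,0],0.9],
    [[0,0,0],[0,0,0],0.9],
    [[0,0,0],[0,0,0],0.9]
  ]
}}

```text
t: 10.45
eef_pos: [0.5562, 0.0065, 0.3652]
ee_rot: [-3.142, -0.001, -3.138]
force: [-0.1, -1.4, -1.1]
width: 0.0472
```

```bash
python3 look.py w4
```

```text
10.45 [0.5562 0.0065 0.3652] [-3.142e+00 -1.000e-03 -3.138e+00] [-0.1 -1.4 -1.1] 0.04716497063947106
green [253.6 247.3] [213, 219, 82, 52, 3225] dep [0.551  0.0061 0.1986] pl [0.6412 0.0061 0.014 ]
green [481.  312.4] [474, 299, 15, 30, 243] dep [0.6572 0.2084 0.1103] pl [0.7296 0.2916 0.014 ]
green [274.4 317.7] [225, 308, 95, 20, 1501] dep [0.6545 0.0234 0.1215] pl [0.7386 0.0328 0.014 ]
purple [59.8 35.6] [37, 11, 47, 50, 1674] dep [ 0.4182 -0.1818  0.0138] pl [ 0.418  -0.1814  0.014 ]
rim [256.5 227.6] [210, 208, 89, 62, 1177] dep [0.5383 0.0066 0.1957] pl [0.6163 0.0094 0.014 ]
```

View pics/w4.png

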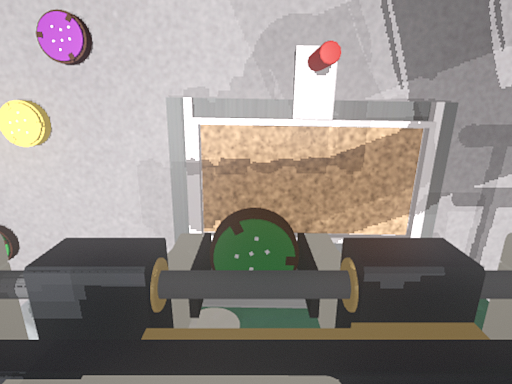

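Run:
```python
from h import *
cw=camera_params('wrist')
for uv in [(200,124),(424,127),(203,234),(418,237)]: print(uv,onplane(cw,*uv,.02).round(4),onplane(cw,*uv,.03).round(4))
im=cv2.imread('pics/w4.png'); h=cv2.cvtColor(im,cv2.COLOR_BGR2HSV)
for uv in [(320,48),(328,52)]: print(onplane(cw,*uv,.078))
cv2.imwrite('pics/w4b.png',cv2.resize(im[90:260,160:470],None,fx=2.5,fy=2.5))
```

```text
(200, 124) [ 0.5003 -0.0497  0.02  ] [ 0.4997 -0.048   0.03  ]
(424, 127) [0.5026 0.1795 0.02  ] [0.5018 0.1742 0.03  ]
(203, 234) [ 0.6221 -0.052   0.02  ] [ 0.6177 -0.0502  0.03  ]
(418, 237) [0.625  0.1924 0.02  ] [0.6205 0.1867 0.03  ]
[0.43793625 0.05701351 0.078     ]
[0.44079428 0.06350537 0.078     ]
```

View pics/w4b.png

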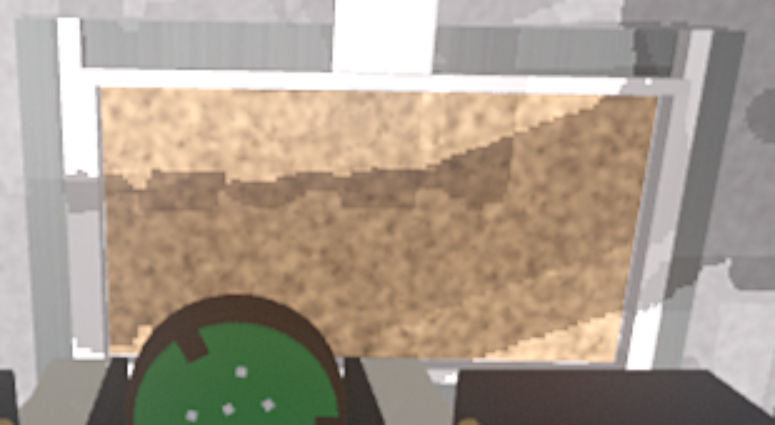

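Emit:
{"method": "arm_command", "body": {
  "targets": [
    [[0,0,0],[0,0,-40],0.9],
    [[0,0,0],[0,0,-40],0.9],
    [[0,0,0],[0,0,-40],0.9],
    [[0,0,0],[0,0,-25],0.9],
    [[0,0,0],[0,0,-10],0.9],
    [[0,0,0],[0,0,-5],0.9],
    [[0,0,0],[0,0,0],0.9],
    [[0,0,0],[0,0,0],0.9]
  ]
}}

```text
t: 11.3
eef_pos: [0.5573, 0.0058, 0.2067]
ee_rot: [3.141, 0.002, -3.14]
force: [-0.3, -0.4, -0.1]
width: 0.0467
```

Emit:
{"method": "arm_command", "body": {
  "targets": [
    [[0,0,0],[0,0,-3],0.9],
    [[0,0,0],[0,0,0],0.9],
    [[0,0,0],[0,0,0],0.9]
  ]
}}

```text
t: 11.6
eef_pos: [0.5567, 0.0059, 0.2029]
ee_rot: [3.141, 0.001, -3.14]
force: [-0.5, 0.4, -0.5]
width: 0.0473
```

Emit:
{"method": "arm_command", "body": {
  "targets": [
    [[0,0,0],[0,0,-1],0.9],
    [[0,0,0],[0,0,0],0.9],
    [[0,0,0],[0,0,0],0.45],
    [[0,0,0],[0,0,0],0.38],
    [[0,0,0],[0,0,0],0.38],
    [[0,0,0],[0,0,0],0.38]
  ]
}}

```text
t: 12.2
eef_pos: [0.5567, 0.0058, 0.2015]
ee_rot: [-3.142, 0.0, -3.14]
force: [-0.6, 0.7, 0.1]
width: 0.0541
```

Emit:
{"method": "arm_command", "body": {
  "targets": [
    [[0,0,0],[0,0,15],0.38],
    [[0,0,0],[0,0,35],0.38],
    [[0,0,0],[0,0,45],0.2],
    [[0,0,0],[0,0,45],0],
    [[0,0,0],[0,0,45],0],
    [[0,0,-0.02],[12,-35,15],0],
    [[0,0,-0.03],[12,-44,0],0],
    [[0,0,-0.03],[12,-44,0],0]
  ]
}}

```text
t: 13.0
eef_pos: [0.5929, -0.1181, 0.4029]
ee_rot: [3.141, 0.003, 3.064]
force: [0.3, -0.1, -0.8]
width: 0.0871
```

Emit:
{"method": "arm_command", "body": {
  "targets": [
    [[0,0,-0.03],[12,-44,0],0],
    [[0,0,-0.03],[12,-44,0],0],
    [[0,0,-0.03],[12,-44,0],0],
    [[0,0,-0.03],[12,-44,0],0],
    [[0,0,0],[0,-8,-30],0],
    [[0,0,0],[0,0,-30],0],
    [[0,0,0],[0,0,0],0],
    [[0,0,0],[0,0,0],0]
  ]
}}

```text
t: 13.8
eef_pos: [0.6408, -0.3012, 0.3416]
ee_rot: [-3.141, -0.001, 2.944]
force: [0.3, -0.4, 1.5]
width: 0.0874
```

```bash
python3 look.py w5
python3 - <<'E'
from h import *
im,d=grab_frame('top'); cv2.imwrite('pics/top3.png',im[:,:,::-1])
cv2.imwrite('pics/top3b.png',cv2.resize(im[80:240,150:420,::-1],None,fx=2.9,fy=2.9))
E
```

```text
13.8 [ 0.6408 -0.3012  0.3416] [-3.141e+00 -1.000e-03  2.944e+00] [ 0.3 -0.4  1.5] 0.08742140717303414
green [487.7 197.2] [464, 155, 48, 83, 3782] dep [ 0.6882 -0.0917  0.0463] pl [ 0.7042 -0.0676  0.014 ]
green [252.6 182.8] [232, 162, 43, 42, 1274] dep [ 0.6416 -0.3026  0.014 ] pl [ 0.6414 -0.303   0.014 ]
rim [358.9 306.8] [350, 299, 18, 19, 231] dep [ 0.6556 -0.2591  0.2096] pl [ 0.8105 -0.2116  0.014 ]
rim [327.2 349.9] [277, 340, 99, 27, 1753] dep [ 0.6193 -0.2809  0.2659] pl [ 0.864  -0.2555  0.014 ]
```

View pics/top3b.png

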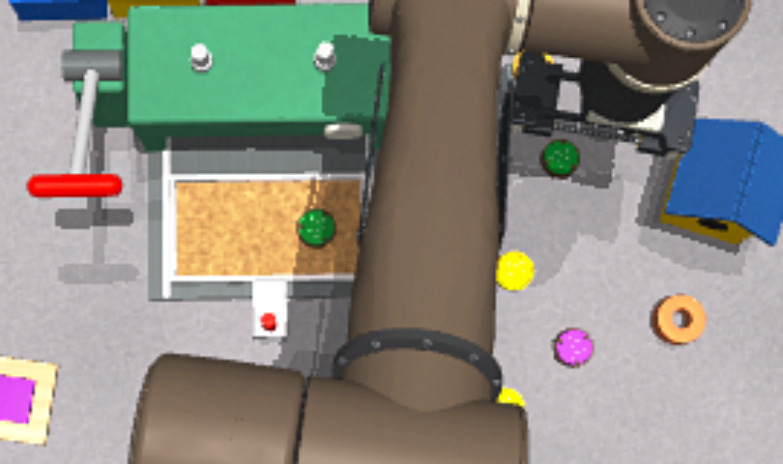

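View pics/w5.png

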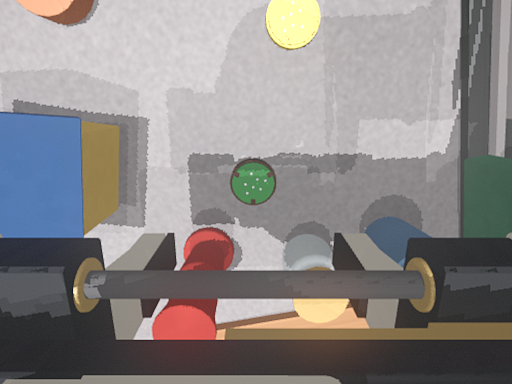

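Emit:
{"method": "arm_command", "body": {
  "targets": [
    [[0,0,0],[1,-2,-40],0],
    [[0,0,0],[0,0,-40],0],
    [[0,0,0],[0,0,-35],0],
    [[0,0,0],[0,0,-20],0],
    [[0,0,0],[0,0,-10],0],
    [[0,0,0],[0,0,0],0],
    [[0,0,0],[0,0,0],0]
  ]
}}

```text
t: 14.6
eef_pos: [0.6426, -0.3032, 0.1985]
ee_rot: [-3.141, 0.003, 2.944]
force: [0.5, 0.1, 0.5]
width: 0.0874
```

Emit:
{"method": "arm_command", "body": {
  "targets": [
    [[0,0,0],[-1,0,-10],0],
    [[0,0,0],[0,0,-6],0.5],
    [[0,0,0],[0,0,0],0.9],
    [[0,0,0],[0,0,0],0.9],
    [[0,0,0],[0,0,0],0.9],
    [[0,0,0],[0,0,0],0.9],
    [[0,0,0],[0,0,0],0.9],
    [[0,0,0],[0,0,0],0.9]
  ]
}}

```text
t: 15.4
eef_pos: [0.6408, -0.3032, 0.1807]
ee_rot: [-3.142, 0.0, 2.943]
force: [0.3, -0.8, 0.5]
width: 0.0474
```

Emit:
{"method": "arm_command", "body": {
  "targets": [
    [[0,0,0],[0,0,0],0.9],
    [[0,0,0],[0,0,0],0.9],
    [[0,0,0],[0,0,10],0.9],
    [[0,0,0],[0,0,20],0.9],
    [[0,0,0],[0,0,30],0.9],
    [[0,0,0],[0,0,40],0.9],
    [[0,0,0],[0,0,40],0.9],
    [[0,0,0],[0,0,40],0.9]
  ]
}}

```text
t: 16.2
eef_pos: [0.6402, -0.3031, 0.3627]
ee_rot: [-3.142, 0.0, 2.943]
force: [1.7, 0.2, -0.3]
width: 0.0471
```

Emit:
{"method": "arm_command", "body": {
  "targets": [
    [[0,0,0.02],[-8,39,20],0.9],
    [[0,0,0.02],[-8,39,0],0.9],
    [[0,0,0.02],[-8,39,0],0.9],
    [[0,0,0.02],[-8,39,0],0.9],
    [[0,0,0.02],[-8,39,0],0.9],
    [[0,0,0.02],[-8,39,0],0.9],
    [[0,0,0.02],[-9,39,0],0.9],
    [[0,0,0.02],[-9,39,0],0.9]
  ]
}}

```text
t: 17.0
eef_pos: [0.5739, 0.0102, 0.3812]
ee_rot: [3.141, 0.001, 3.104]
force: [0.6, 0.9, -0.6]
width: 0.047
```

Emit:
{"method": "arm_command", "body": {
  "targets": [
    [[0,0,0.02],[-9,39,0],0.9],
    [[0,0,0.02],[-8,39,0],0.9],
    [[0,0,0],[0,0,0],0.9],
    [[0,0,0],[0,0,0],0.9],
    [[0,0,0],[0,0,0],0.9]
  ]
}}

```text
t: 17.5
eef_pos: [0.5576, 0.0863, 0.3807]
ee_rot: [3.142, 0.0, -3.14]
force: [0.6, 0.3, -0.3]
width: 0.0471
```

```bash
python3 look.py w6
```

```text
17.5 [0.5576 0.0863 0.3807] [ 3.142  0.    -3.14 ] [ 0.6  0.3 -0.3] 0.047088949612026976
green [178.2 177.6] [160, 158, 39, 39, 1016] dep [0.5587 0.0047 0.0339] pl [ 0.563  -0.0006  0.014 ]
green [253.8 247. ] [213, 218, 83, 53, 3214] dep [0.553  0.086  0.2142] pl [0.6502 0.0861 0.014 ]
green [253.8 313.7] [189, 299, 131, 29, 3302] dep [0.6553 0.0862 0.1337] pl [0.7465 0.0863 0.014 ]
purple [ 5.1 40.1] [0, 20, 13, 38, 365] dep [ 0.4212 -0.1664  0.0136] pl [ 0.4206 -0.1659  0.014 ]
rim [11.1 37.4] [0, 17, 23, 47, 206] dep [ 0.4154 -0.1615  0.0097] pl [ 0.4181 -0.1593  0.014 ]
rim [253.9 227.6] [210, 207, 89, 63, 1197] dep [0.5404 0.0857 0.2112] pl [0.6246 0.0861 0.014 ]
```

View pics/w6.png

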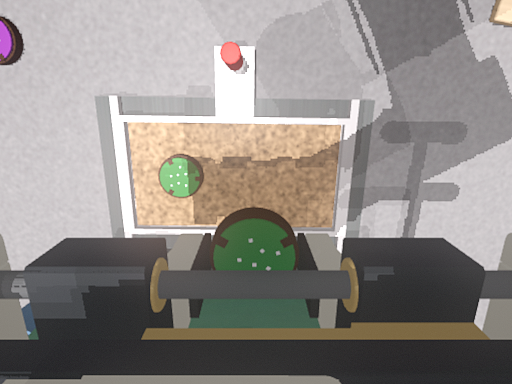

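Emit:
{"method": "arm_command", "body": {
  "targets": [
    [[0,0,0],[0,0,-40],0.9],
    [[0,0,0],[0,0,-40],0.9],
    [[0,0,0],[0,0,-40],0.9],
    [[0,0,0],[0,0,-30],0.9],
    [[0,0,0],[0,0,-16],0.9],
    [[0,0,0],[0,0,-8],0.9],
    [[0,0,0],[0,0,0],0.9],
    [[0,0,0],[0,0,0],0.9]
  ]
}}

```text
t: 18.35
eef_pos: [0.5582, 0.0865, 0.2072]
ee_rot: [3.141, 0.001, -3.14]
force: [0.6, 0.9, -0.5]
width: 0.0472
```

Emit:
{"method": "arm_command", "body": {
  "targets": [
    [[0,0,0],[0,0,-3],0.9],
    [[0,0,0],[0,0,0],0.9],
    [[0,0,0],[0,0,0],0.9]
  ]
}}

```text
t: 18.65
eef_pos: [0.5578, 0.0869, 0.204]
ee_rot: [3.141, 0.001, -3.14]
force: [-0.2, 0.6, -0.4]
width: 0.0474
```

Emit:
{"method": "arm_command", "body": {
  "targets": [
    [[0,0,0],[0,0,-2],0.9],
    [[0,0,0],[0,0,0],0.9],
    [[0,0,0],[0,0,0],0.45],
    [[0,0,0],[0,0,0],0.38],
    [[0,0,0],[0,0,0],0.38],
    [[0,0,0],[0,0,0],0.38]
  ]
}}

```text
t: 19.25
eef_pos: [0.5577, 0.0868, 0.2015]
ee_rot: [3.142, 0.0, -3.14]
force: [0.4, -0.0, -0.0]
width: 0.054
```

Emit:
{"method": "arm_command", "body": {
  "targets": [
    [[0,0,0],[0,0,15],0.38],
    [[0,0,0],[0,0,30],0.38],
    [[0,0,0],[0,0,45],0.38],
    [[0,0,0],[0,0,45],0.38],
    [[0,0,0],[0,0,45],0.38],
    [[0,0,0],[-40,0,0],0.4],
    [[0,0,0],[-40,-5,0],0.6],
    [[0,0,0],[-30,-10,0],0.8]
  ]
}}

```text
t: 20.05
eef_pos: [0.4458, 0.0715, 0.3815]
ee_rot: [3.141, 0.0, -3.14]
force: [-0.1, -0.0, 1.0]
width: 0.0416
```

```bash
python3 look.py w7
```

```text
20.05 [0.4458 0.0715 0.3815] [ 3.141  0.    -3.14 ] [-0.1 -0.   1. ] 0.041649731694631216
green [266.5 262.9] [249, 253, 36, 18, 456] dep [0.5479 0.0848 0.0341] pl [0.5605 0.0874 0.014 ]
purple [ 27.2 148. ] [8, 129, 40, 39, 1104] dep [ 0.4179 -0.1821  0.0138] pl [ 0.4179 -0.1813  0.014 ]
rim [209.3 254.7] [198, 233, 22, 37, 480] dep [0.4371 0.0498 0.2223] pl [0.5493 0.0165 0.014 ]
rim [298.9 255. ] [292, 233, 19, 37, 432] dep [0.4368 0.0923 0.2251] pl [0.5495 0.1274 0.014 ]
```

View pics/w7.png

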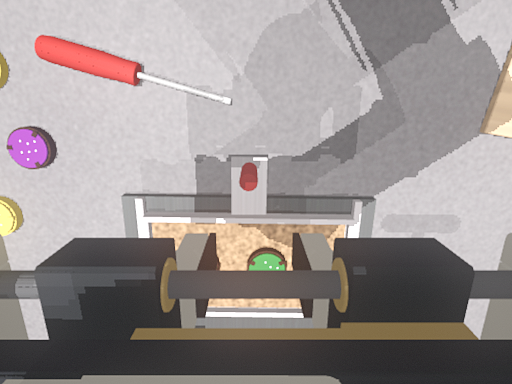

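```bash
cat > tops.py <<'E'
import sys
from h import *
for n in ['top','scene']:
    cp=camera_params(n); im,d=grab_frame(n); P=pts(cp,d); hsv=cv2.cvtColor(im,cv2.COLOR_RGB2HSV)
    cv2.imwrite(f'pics/{n}_{sys.argv[1]}.png',im[:,:,::-1])
    for k,lo,hi in [('green',(45,100,40),(75,255,255)),('purple',(135,90,40),(160,255,255)),('red',(0,150,60),(6,255,255))]:
        m=cv2.inRange(hsv,lo,hi); nn,l,st,c=cv2.connectedComponentsWithStats(m)
        for i in range(1,nn):
            p=np.median(P[l==i],0)
            if st[i,4]>15 and 0.35<p[0]<0.76 and -0.45<p[1]<0.33: print(n,k,c[i].round(1),st[i].tolist(),p.round(4))
E
python3 tops.py a
```

```text
top green [236.  103.9] [175, 81, 113, 51, 4304] [0.7126 0.0753 0.1712]
top green [176.5 109.9] [175, 108, 4, 7, 16] [0.7034 0.2751 0.1607]
top green [259.2 157.8] [255, 152, 10, 13, 100] [0.5564 0.0039 0.033 ]
top purple [312.4 196.3] [307, 190, 12, 13, 114] [ 0.4168 -0.1824  0.0132]
top purple [347.6 199.3] [342, 194, 13, 12, 117] [ 0.4025 -0.3065  0.0134]
top red [363.  110.9] [352, 99, 23, 24, 322] [ 0.7001 -0.3597  0.1046]
top red [175.2 143.5] [159, 140, 33, 8, 246] [0.5607 0.258  0.2891]
scene green [238.1 263.1] [181, 221, 109, 95, 4310] [0.7579 0.102  0.1698]
scene purple [197.9 182.5] [194, 179, 9, 8, 62] [ 0.4054 -0.3053  0.0121]
scene purple [220.3 194.9] [216, 191, 10, 9, 70] [ 0.4203 -0.1797  0.0126]
scene red [137.2 216.8] [128, 202, 20, 31, 301] [ 0.7181 -0.3542  0.0821]
scene red [270.2 214.7] [269, 210, 3, 10, 23] [0.4451 0.0688 0.0534]
scene red [309.3 217.6] [295, 210, 29, 16, 190] [0.5678 0.2657 0.2881]
```

View pics/scene_a.png

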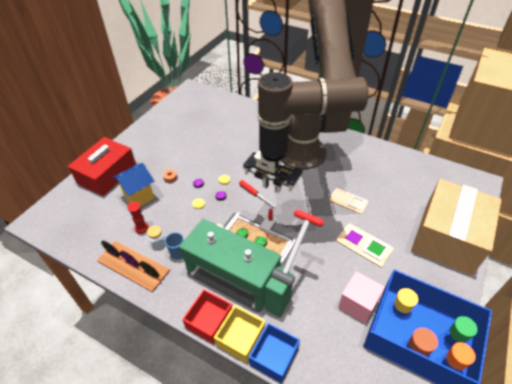

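View pics/top_a.png

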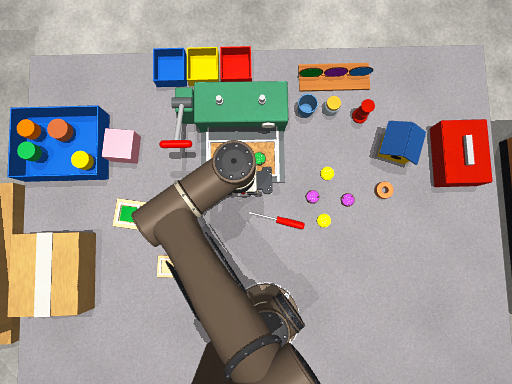

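Emit:
{"method": "arm_command", "body": {
  "targets": [
    [[0,0,0],[-6,-3,0],0.2],
    [[0,0,0],[-5,-2,0],0.1],
    [[0,0,0],[0,0,0],0.1],
    [[0,0,0],[0,0,0],0.1],
    [[0,0,0],[0,0,-40],0.1],
    [[0,0,0],[0,0,-40],0.1],
    [[0,0,0],[0,0,-40],0.1],
    [[0,0,0],[0,0,-20],0.1]
  ],
  "squeeze": 30
}}

```text
t: 21.0
eef_pos: [0.436, 0.0663, 0.2384]
ee_rot: [-3.14, -0.004, -3.141]
force: [0.7, -0.5, 0.7]
width: 0.0783
```

Emit:
{"method": "arm_command", "body": {
  "targets": [
    [[0,0,0],[0,0,-15],0.1],
    [[0,0,0],[0,0,0],0.3],
    [[0,0,0],[0,0,0],0.9],
    [[0,0,0],[0,0,0],0.9],
    [[0,0,0],[0,0,0],0.9],
    [[0,0,0],[0,0,0],0.9],
    [[0,0,0],[0,0,0],0.9],
    [[0,0,0],[0,0,0],0.9]
  ]
}}

```text
t: 21.8
eef_pos: [0.4367, 0.0668, 0.2267]
ee_rot: [3.141, 0.001, -3.14]
force: [0.2, 0.9, -0.1]
width: 0.0281
```

Emit:
{"method": "arm_command", "body": {
  "targets": [
    [[0,0,0],[0,0,0],0.9],
    [[0,0,0],[0,0,0],0.9],
    [[0,0,0],[0,0,0],0.9],
    [[0,0,0],[0,0,0],0.9],
    [[0,0,0],[0,0,0],0.9]
  ]
}}

```text
t: 22.3
eef_pos: [0.4367, 0.0664, 0.2265]
ee_rot: [-3.141, -0.0, -3.139]
force: [0.6, -5.3, 1.3]
width: 0.0171
```

Emit:
{"method": "arm_command", "body": {
  "targets": [
    [[0,0,0],[2,0,0],0.9],
    [[0,0,0],[4,0,0],0.9],
    [[0,0,0],[6,0,0],0.9],
    [[0,0,0],[8,0,0],0.9],
    [[0,0,0],[8,-0.2,0],0.9],
    [[0,0,0],[8,0,0],0.9],
    [[0,0,0],[8,0,0],0.9],
    [[0,0,0],[8,-0.2,0],0.9]
  ]
}}

```text
t: 23.1
eef_pos: [0.4883, 0.0657, 0.2265]
ee_rot: [-3.14, -0.002, -3.14]
force: [-2.8, -3.6, 8.0]
width: 0.0178
```

Emit:
{"method": "arm_command", "body": {
  "targets": [
    [[0,0,0],[8,0,0],0.9],
    [[0,0,0],[8,0,0],0.9],
    [[0,0,0],[8,-0.2,0],0.9],
    [[0,0,0],[8,0,0],0.9],
    [[0,0,0],[8,-0.2,0],0.9],
    [[0,0,0],[8,0,0],0.9],
    [[0,0,0],[8,-0.2,0],0.9],
    [[0,0,0],[8,0,0],0.9]
  ]
}}

```text
t: 23.9
eef_pos: [0.5523, 0.0649, 0.2265]
ee_rot: [-3.14, -0.002, -3.14]
force: [-3.1, -5.2, 7.4]
width: 0.0176
```

Emit:
{"method": "arm_command", "body": {
  "targets": [
    [[0,0,0],[8,0,0],0.9],
    [[0,0,0],[8,0,0],0.9],
    [[0,0,0],[8,-0.2,0],0.9],
    [[0,0,0],[6,0,0],0.9],
    [[0,0,0],[4,-0.2,0],0.9],
    [[0,0,0],[3,0,0],0.9],
    [[0,0,0],[2,0,0],0.9],
    [[0,0,0],[0,0,0],0.9]
  ]
}}

```text
t: 24.7
eef_pos: [0.5915, 0.0645, 0.2265]
ee_rot: [-3.14, -0.002, -3.14]
force: [-1.8, -6.5, 4.5]
width: 0.0177
```

Emit:
{"method": "arm_command", "body": {
  "targets": [
    [[0,0,0],[2,0,0],0.9],
    [[0,0,0],[2,0,0],0.9],
    [[0,0,0],[2,0,0],0.9],
    [[0,0,0],[1,0,0],0.9],
    [[0,0,0],[0,0,0],0.9]
  ]
}}

```text
t: 25.2
eef_pos: [0.5983, 0.0644, 0.2265]
ee_rot: [-3.14, -0.002, -3.14]
force: [-1.6, -6.4, 5.4]
width: 0.0175
```

Emit:
{"method": "arm_command", "body": {
  "targets": [
    [[0,0,0],[2,0,0],0.9],
    [[0,0,0],[1,0,0],0.9],
    [[0,0,0],[0,0,0],0.9]
  ]
}}

```text
t: 25.5
eef_pos: [0.6013, 0.0644, 0.2266]
ee_rot: [-3.14, -0.002, -3.14]
force: [-1.8, -6.0, 4.8]
width: 0.0174
```

Emit:
{"method": "arm_command", "body": {
  "targets": [
    [[0,0,0],[2,0,0],0.9],
    [[0,0,0],[1,0,0],0.9],
    [[0,0,0],[0,0,0],0.9]
  ]
}}

```text
t: 25.8
eef_pos: [0.6027, 0.0644, 0.2265]
ee_rot: [-3.139, -0.006, -3.14]
force: [-11.7, -3.1, 13.7]
width: 0.0173
```

Emit:
{"method": "arm_command", "body": {
  "targets": [
    [[0,0,0],[-1,0,0],0.9],
    [[0,0,0],[0,0,0],0.5],
    [[0,0,0],[0,0,0],0.3],
    [[0,0,0],[0,0,0],0.3],
    [[0,0,0],[0,0,0],0.3],
    [[0,0,0],[0,0,0],0.3],
    [[0,0,0],[0,0,0],0.3]
  ]
}}

```text
t: 26.5
eef_pos: [0.6037, 0.0655, 0.2264]
ee_rot: [3.142, -0.0, -3.14]
force: [0.5, -0.4, -0.4]
width: 0.0585
```

Emit:
{"method": "arm_command", "body": {
  "targets": [
    [[0,0,0],[-5,0,30],0.3],
    [[0,0,0],[-10,0,40],0.3],
    [[0,0,0],[-15,0,40],0.3],
    [[0,0,0],[-15,0,40],0.4],
    [[0,0,0],[-10,0,40],0.6],
    [[0,0,0],[0,20,40],0.8],
    [[0,0,0],[0,30,40],1.0],
    [[0,0,0],[0,30,10],1.0]
  ]
}}

```text
t: 27.3
eef_pos: [0.5487, 0.1458, 0.5122]
ee_rot: [3.138, 0.007, -3.14]
force: [0.4, 0.3, -1.0]
width: 0.027
```

```bash
python3 look.py w8; python3 tops.py b
```

```text
27.3 [0.5487 0.1458 0.5122] [ 3.138  0.007 -3.14 ] [ 0.4  0.3 -1. ] 0.026950435020322204
green [491.4  26. ] [468, 1, 44, 50, 1594] dep [0.3746 0.4726 0.0163] pl [0.374  0.4744 0.014 ]
green [255.3 258. ] [229, 244, 50, 27, 1133] dep [0.6561 0.1492 0.1531] pl [0.7307 0.15   0.014 ]
green [ 60.5 324.5] [33, 299, 44, 41, 856] dep [ 0.7406 -0.0861  0.1717] pl [ 0.8669 -0.2077  0.014 ]
green [256.3 313. ] [213, 299, 83, 30, 1669] dep [0.7186 0.1532 0.1724] pl [0.8424 0.1521 0.014 ]
purple [427.8  17.4] [404, 0, 49, 39, 1438] dep [0.364  0.384  0.0162] pl [0.3636 0.3848 0.014 ]
purple [21.5 59.7] [6, 43, 32, 34, 767] dep [ 0.4185 -0.1818  0.0136] pl [ 0.4182 -0.1812  0.014 ]
top green [253.  102.1] [210, 81, 78, 50, 2815] [0.719  0.0219 0.1715]
top purple [312.4 196.3] [307, 190, 12, 13, 109] [ 0.4168 -0.1818  0.0136]
top purple [347.6 199.3] [342, 194, 13, 12, 110] [ 0.4022 -0.3067  0.0144]
top red [363.  110.8] [352, 99, 23, 24, 325] [ 0.7002 -0.3596  0.1027]
top red [186.8 141.2] [183, 140, 8, 3, 20] [0.567  0.2217 0.2906]
scene purple [197.9 182.5] [194, 179, 9, 8, 62] [ 0.4052 -0.3044  0.0127]
scene purple [220.3 194.9] [216, 191, 10, 9, 70] [ 0.4204 -0.1798  0.0134]
scene red [137.2 216.8] [128, 202, 20, 31, 300] [ 0.7178 -0.3542  0.082 ]
scene red [309.6 218. ] [295, 211, 29, 15, 173] [0.5688 0.2672 0.2883]
```

View pics/w8.png

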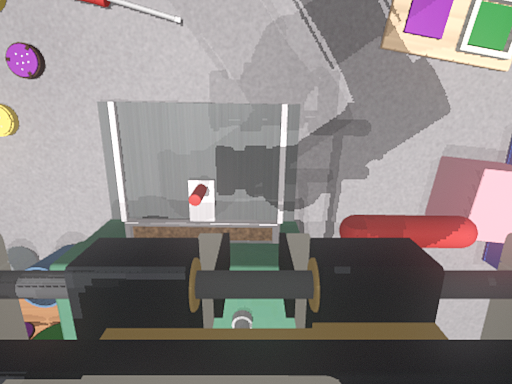

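View pics/top_b.png

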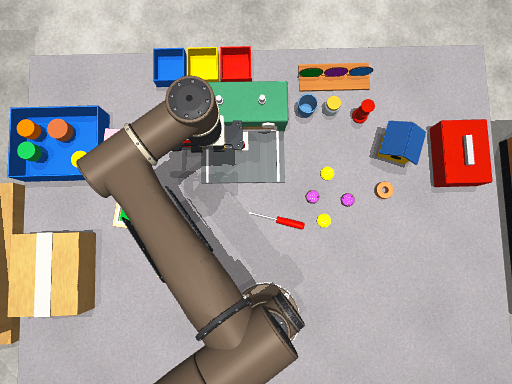

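Emit:
{"method": "arm_command", "body": {
  "targets": [
    [[0,0,0],[4,37,0],1],
    [[0,0,0],[4,37,0],1],
    [[0,0,0],[4,37,0],1],
    [[0,0,0],[0,0,-10],1],
    [[0,0,0],[0,0,0],1],
    [[0,0,0],[0,0,0],1]
  ]
}}

```text
t: 28.05
eef_pos: [0.5607, 0.2555, 0.4958]
ee_rot: [-3.14, -0.001, -3.14]
force: [0.3, 0.0, 0.5]
width: 0.0007
```

```bash
python3 look.py w9
python3 - <<'E'
from h import *
cw=camera_params('wrist'); im=cv2.imread('pics/w9.png'); h=cv2.cvtColor(im,cv2.COLOR_BGR2HSV)
m=cv2.inRange(h,(0,120,50),(8,255,255))|cv2.inRange(h,(172,120,50),(180,255,255))
n,l,st,c=cv2.connectedComponentsWithStats(m)
for i in range(1,n):
    if st[i,4]>100: print(c[i],st[i],onplane(cw,*c[i],.078),onplane(cw,*c[i],.285))
E
```

```text
28.05 [0.5607 0.2555 0.4958] [-3.14e+00 -1.00e-03 -3.14e+00] [0.3 0.  0.5] 0.0006990752936803834
green [420.1  19.2] [395, 0, 51, 43, 1612] dep [0.3774 0.4737 0.0162] pl [0.377  0.4744 0.014 ]
green [ 72.5 257.5] [10, 242, 118, 29, 2622] dep [0.655  0.0462 0.1543] pl [ 0.7283 -0.0442  0.014 ]
green [ 73.  314.4] [19, 299, 106, 41, 3020] dep [0.7146 0.048  0.1723] pl [ 0.839  -0.0616  0.014 ]
purple [352.4  13. ] [329, 0, 47, 30, 1118] dep [0.3704 0.3839 0.0162] pl [0.3699 0.3841 0.014 ]
rim [116.9 233.3] [95, 227, 42, 13, 245] dep [0.6831 0.0421 0.0206] pl [0.685  0.0344 0.014 ]
rim [162.7 233.4] [138, 227, 57, 13, 184] dep [0.675 0.141 0.021] pl [0.685  0.1082 0.014 ]
[117.93127148 192.97938144] [106 182  28  22 291] [0.59945881 0.07347538 0.078     ] [0.53919402 0.16755746 0.285     ]
[259.67282759 223.22344828] [ 187  210  147   35 3625] [0.64246065 0.26290678 0.078     ] [0.55988146 0.25868961 0.285     ]
```

View pics/w9.png

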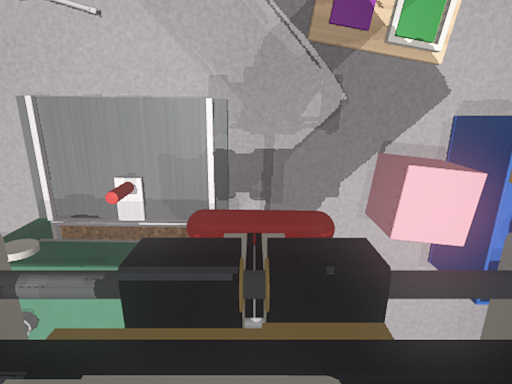

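Emit:
{"method": "arm_command", "body": {
  "targets": [
    [[0,0,0],[0,3,-25],1],
    [[0,0,0],[-9,0,-15],1],
    [[0,0,0],[-8,0,-15],1],
    [[0,0,0],[-7,0,-16],1],
    [[0,0,0],[-5,0,-17],1],
    [[0,0,0],[-4,0,-17],1],
    [[0,0,0],[-2,0,-17],1],
    [[0,0,0],[0,0,0],1]
  ]
}}

```text
t: 28.9
eef_pos: [0.5252, 0.2584, 0.3742]
ee_rot: [3.142, -0.001, -3.141]
force: [-4.4, -0.1, 6.6]
width: 0.0004
```

Emit:
{"method": "arm_command", "body": {
  "targets": [
    [[0,0,0],[-1,0,-17],1],
    [[0,0,0],[1,0,-15],1],
    [[0,0,0],[2,0,-10],1],
    [[0,0,0],[0,0,0],1]
  ]
}}

```text
t: 29.3
eef_pos: [0.5279, 0.2588, 0.333]
ee_rot: [-3.141, -0.0, -3.14]
force: [-4.5, -0.2, 6.5]
width: 0.0004
```

Emit:
{"method": "arm_command", "body": {
  "targets": [
    [[0,0,0],[1,0,-6],1],
    [[0,0,0],[1,0,-5],1],
    [[0,0,0],[0,0,0],1]
  ]
}}

```text
t: 29.6
eef_pos: [0.5299, 0.2589, 0.3227]
ee_rot: [3.141, 0.001, -3.14]
force: [-4.5, -0.7, 7.5]
width: 0.0004
```

Emit:
{"method": "arm_command", "body": {
  "targets": [
    [[0,0,0],[0,0,-3],1],
    [[0,0,0],[0,0,-2],1],
    [[0,0,0],[0,0,0],1]
  ]
}}

```text
t: 29.9
eef_pos: [0.5302, 0.2589, 0.3184]
ee_rot: [3.141, 0.002, -3.14]
force: [-2.0, -1.2, 7.4]
width: 0.0005
```

Emit:
{"method": "arm_command", "body": {
  "targets": [
    [[0,0,0],[0,0,-2],1],
    [[0,0,0],[0,0,-1],1],
    [[0,0,0],[0,0,0],1]
  ]
}}

```text
t: 30.2
eef_pos: [0.5303, 0.2589, 0.3167]
ee_rot: [3.141, 0.003, -3.14]
force: [-6.1, -2.9, 14.0]
width: 0.0005
```

Emit:
{"method": "arm_command", "body": {
  "targets": [
    [[0,0,0],[-3,0,22],1],
    [[0,0,0],[0,0,25],1],
    [[0,0,0],[3,0,25],1],
    [[0,0,0],[6,0,25],1],
    [[0,0,0],[9,0,25],1],
    [[0,0,0],[9,0,20],1],
    [[0,0,0],[7,0,20],1],
    [[0,0,0],[0,0,21],1]
  ]
}}

```text
t: 31.0
eef_pos: [0.5614, 0.2585, 0.4982]
ee_rot: [3.141, 0.001, -3.141]
force: [0.4, 0.3, 0.0]
width: 0.0002
```

```bash
python3 look.py w10; python3 tops.py c
python3 - <<'E'
from h import *
cw=camera_params('wrist'); im=cv2.imread('pics/w10.png'); h=cv2.cvtColor(im,cv2.COLOR_BGR2HSV)
m=cv2.inRange(h,(0,120,50),(8,255,255))|cv2.inRange(h,(172,120,50),(180,255,255))
n,l,st,c=cv2.connectedComponentsWithStats(m)
for i in range(1,n):
    if st[i,4]>100: print(c[i],st[i],onplane(cw,*c[i],.078),onplane(cw,*c[i],.285))
E
```

```text
31.0 [0.5614 0.2585 0.4982] [ 3.141e+00  1.000e-03 -3.141e+00] [0.4 0.3 0. ] 0.00024398059879011523
green [416.3  18.5] [392, 0, 50, 41, 1561] dep [0.3779 0.4736 0.0162] pl [0.3777 0.4743 0.014 ]
green [ 71.5 256.5] [9, 240, 121, 31, 2898] dep [0.6551 0.0479 0.157 ] pl [ 0.7295 -0.0436  0.014 ]
green [ 72.8 314.6] [19, 298, 106, 42, 3049] dep [0.7183 0.0492 0.1722] pl [ 0.843  -0.0605  0.014 ]
purple [348.9  12.5] [326, 0, 46, 29, 1063] dep [0.371  0.384  0.0161] pl [0.3706 0.384  0.014 ]
rim [106.1 230.9] [76, 225, 59, 11, 330] dep [0.682  0.02   0.0206] pl [0.6835 0.0201 0.014 ]
top green [236.9 103.2] [175, 81, 113, 51, 4156] [0.7154 0.0714 0.1712]
top purple [312.4 196.3] [307, 190, 12, 13, 109] [ 0.4171 -0.1815  0.0141]
top purple [347.6 199.3] [342, 194, 13, 12, 109] [ 0.4025 -0.307   0.0127]
top red [363.  110.8] [352, 99, 23, 24, 324] [ 0.7002 -0.3603  0.1049]
top red [242. 144.] [240, 141, 5, 7, 29] [0.5996 0.062  0.0755]
top red [185.6 146.4] [182, 146, 9, 2, 16] [0.5524 0.2274 0.2846]
scene green [237.8 264.1] [181, 221, 109, 94, 4104] [0.7599 0.109  0.1699]
scene purple [197.9 182.5] [194, 179, 9, 8, 62] [ 0.4065 -0.3039  0.0134]
scene purple [220.3 194.9] [216, 191, 10, 9, 70] [ 0.4198 -0.1795  0.0136]
scene red [137.2 216.7] [128, 202, 20, 31, 299] [ 0.7178 -0.3541  0.0818]
scene red [308.2 217.6] [295, 211, 27, 14, 144] [0.5688 0.2618 0.2882]
[116.05517241 191.46896552] [103 181  29  22 290] [0.59979261 0.07470895 0.078     ] [0.53989604 0.16937533 0.285     ]
[254.62722934 221.63777945] [ 182  207  147   35 3981] [0.643063   0.26046219 0.078     ] [0.56084089 0.25928845 0.285     ]
```

View pics/w10.png

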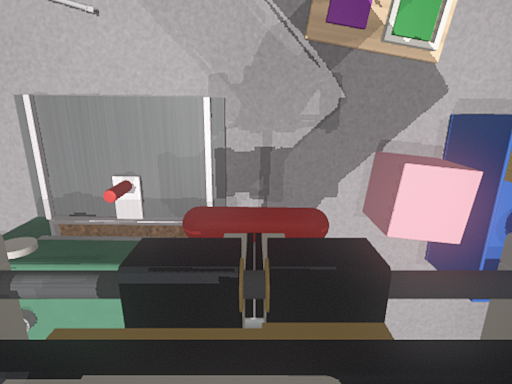

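View pics/scene_c.png

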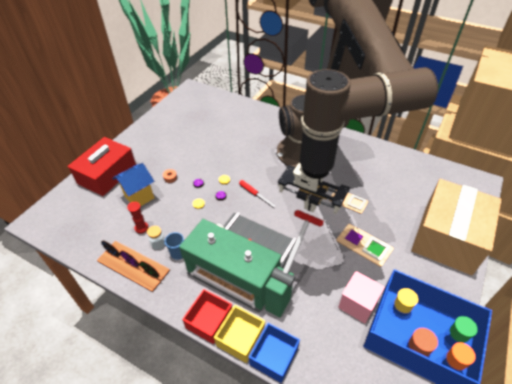

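Emit:
{"method": "arm_command", "body": {
  "targets": [
    [[0,0,0],[-5,0,-30],1],
    [[0,0,0],[-12,0,-25],1],
    [[0,0,0],[-9,0,-26],1],
    [[0,0,0],[-6,0,-26],1],
    [[0,0,0],[-2,0,-26],1],
    [[0,0,0],[1,0,-26],1],
    [[0,0,0],[1,0,-16],1],
    [[0,0,0],[1,0,-8],1]
  ]
}}

```text
t: 31.95
eef_pos: [0.5291, 0.2591, 0.3141]
ee_rot: [-3.14, -0.001, -3.139]
force: [-23.0, 0.2, 46.4]
width: 0.0003
```

Emit:
{"method": "arm_command", "body": {
  "targets": [
    [[0,0,0],[0,0,-1],1],
    [[0,0,0],[0,0,0],1]
  ]
}}

```text
t: 32.15
eef_pos: [0.5287, 0.259, 0.3155]
ee_rot: [-3.141, -0.0, -3.139]
force: [-16.5, -0.2, 27.3]
width: 0.0003
```

Emit:
{"method": "arm_command", "body": {
  "targets": [
    [[0,0,0],[-3,0,23],1],
    [[0,0,0],[0,0,25],1],
    [[0,0,0],[3,0,25],1],
    [[0,0,0],[6,0,25],1],
    [[0,0,0],[9,0,25],1],
    [[0,0,0],[9,0,20],1],
    [[0,0,0],[7,0,20],1],
    [[0,0,0],[0,0,21],1]
  ]
}}

```text
t: 32.95
eef_pos: [0.5612, 0.2588, 0.4967]
ee_rot: [-3.141, -0.001, -3.141]
force: [-0.1, -0.3, -0.1]
width: 0.0003
```

Emit:
{"method": "arm_command", "body": {
  "targets": [
    [[0,0,0],[-5,0,-30],1],
    [[0,0,0],[-12,0,-25],1],
    [[0,0,0],[-9,0,-26],1],
    [[0,0,0],[-6,0,-26],1],
    [[0,0,0],[-2,0,-26],1],
    [[0,0,0],[1,0,-26],1],
    [[0,0,0],[1,0,-10],1],
    [[0,0,0],[1,0,-6],1]
  ]
}}

```text
t: 33.75
eef_pos: [0.5293, 0.259, 0.3211]
ee_rot: [-3.14, -0.002, -3.14]
force: [-4.9, -0.1, 6.9]
width: 0.0003
```

Emit:
{"method": "arm_command", "body": {
  "targets": [
    [[0,0,0],[0,0,-3],1],
    [[0,0,0],[0,0,-2],1],
    [[0,0,0],[0,0,0],1]
  ]
}}

```text
t: 34.05
eef_pos: [0.5296, 0.2589, 0.3174]
ee_rot: [-3.141, -0.0, -3.14]
force: [-4.3, -1.2, 6.5]
width: 0.0003
```

Emit:
{"method": "arm_command", "body": {
  "targets": [
    [[0,0,0],[0,0,-2],1],
    [[0,0,0],[0,0,0],1]
  ]
}}

```text
t: 34.25
eef_pos: [0.5296, 0.2589, 0.3166]
ee_rot: [-3.141, 0.0, -3.14]
force: [-8.4, -2.6, 16.0]
width: 0.0007
```

Emit:
{"method": "arm_command", "body": {
  "targets": [
    [[0,0,0],[-3,0,21],1],
    [[0,0,0],[0,0,25],1],
    [[0,0,0],[3,0,25],1],
    [[0,0,0],[6,0,25],1],
    [[0,0,0],[9,0,25],1],
    [[0,0,0],[9,0,20],1],
    [[0,0,0],[7,0,20],1],
    [[0,0,0],[0,0,21],1]
  ]
}}

```text
t: 35.05
eef_pos: [0.5614, 0.2589, 0.4973]
ee_rot: [-3.141, -0.0, -3.141]
force: [-0.7, -0.1, 0.2]
width: 0.0007
```

Emit:
{"method": "arm_command", "body": {
  "targets": [
    [[0,0,0],[-5,0,-30],1],
    [[0,0,0],[-12,0,-25],1],
    [[0,0,0],[-9,0,-26],1],
    [[0,0,0],[-6,0,-26],1],
    [[0,0,0],[-2,0,-26],1],
    [[0,0,0],[1,0,-26],1],
    [[0,0,0],[1,0,-10],1],
    [[0,0,0],[1,0,-6],1]
  ]
}}

```text
t: 35.85
eef_pos: [0.5295, 0.2592, 0.3214]
ee_rot: [-3.14, -0.001, -3.14]
force: [-3.7, -0.6, 7.3]
width: 0.0006
```

Emit:
{"method": "arm_command", "body": {
  "targets": [
    [[0,0,0],[0,0,-4],1],
    [[0,0,0],[0,0,-3],1],
    [[0,0,0],[0,0,0],1]
  ]
}}

```text
t: 36.15
eef_pos: [0.5299, 0.2591, 0.3167]
ee_rot: [-3.141, 0.001, -3.139]
force: [-7.6, -2.2, 14.3]
width: 0.0005
```

Emit:
{"method": "arm_command", "body": {
  "targets": [
    [[0,0,0],[-3,0,21],1],
    [[0,0,0],[0,0,25],1],
    [[0,0,0],[3,0,25],1],
    [[0,0,0],[6,0,25],1],
    [[0,0,0],[9,0,25],1],
    [[0,0,0],[9,0,20],1],
    [[0,0,0],[7,0,20],1],
    [[0,0,0],[0,0,21],1]
  ]
}}

```text
t: 36.95
eef_pos: [0.5615, 0.2589, 0.4977]
ee_rot: [-3.141, 0.0, -3.141]
force: [-0.1, 0.3, -0.1]
width: 0.0004
```

Emit:
{"method": "arm_command", "body": {
  "targets": [
    [[0,0,0],[0,0,0],1],
    [[0,0,0],[0,0,0],1]
  ]
}}

```text
t: 37.15
eef_pos: [0.5608, 0.2591, 0.4971]
ee_rot: [3.141, 0.001, -3.14]
force: [-0.3, 0.9, -0.4]
width: 0.0001
```

Emit:
{"method": "arm_command", "body": {
  "targets": [
    [[0,0,0],[-5,0,-30],1],
    [[0,0,0],[-12,0,-25],1],
    [[0,0,0],[-9,0,-26],1],
    [[0,0,0],[-6,0,-26],1],
    [[0,0,0],[-2,0,-26],1],
    [[0,0,0],[1,0,-26],1],
    [[0,0,0],[1,0,-10],1],
    [[0,0,0],[1,0,-6],1]
  ]
}}

```text
t: 37.95
eef_pos: [0.5292, 0.2591, 0.3206]
ee_rot: [-3.14, -0.002, -3.14]
force: [-4.3, -0.1, 7.2]
width: 0.0005
```

Emit:
{"method": "arm_command", "body": {
  "targets": [
    [[0,0,0],[0,0,-4],1],
    [[0,0,0],[0,0,-3],1],
    [[0,0,0],[0,0,0],1]
  ]
}}

```text
t: 38.25
eef_pos: [0.5294, 0.259, 0.3164]
ee_rot: [-3.14, -0.0, -3.139]
force: [-9.6, -1.2, 18.0]
width: 0.0004
```

Emit:
{"method": "arm_command", "body": {
  "targets": [
    [[0,0,0],[-3,0,21],1],
    [[0,0,0],[0,0,25],1],
    [[0,0,0],[3,0,25],1],
    [[0,0,0],[6,0,25],1],
    [[0,0,0],[9,0,25],1],
    [[0,0,0],[9,0,20],1],
    [[0,0,0],[7,0,20],1],
    [[0,0,0],[0,0,21],1]
  ]
}}

```text
t: 39.05
eef_pos: [0.5614, 0.2591, 0.4968]
ee_rot: [-3.141, -0.001, -3.141]
force: [-0.2, -0.6, -0.9]
width: 0.0002
```

Emit:
{"method": "arm_command", "body": {
  "targets": [
    [[0,0,0],[0,0,0],1],
    [[0,0,0],[0,0,0],1]
  ]
}}

```text
t: 39.25
eef_pos: [0.5607, 0.2592, 0.4965]
ee_rot: [3.141, 0.0, -3.14]
force: [-0.0, -0.1, -1.4]
width: 0.0003
```

Emit:
{"method": "arm_command", "body": {
  "targets": [
    [[0,0,0],[-5,0,-30],1],
    [[0,0,0],[-12,0,-25],1],
    [[0,0,0],[-9,0,-26],1],
    [[0,0,0],[-6,0,-26],1],
    [[0,0,0],[-2,0,-26],1],
    [[0,0,0],[1,0,-26],1],
    [[0,0,0],[1,0,-10],1],
    [[0,0,0],[1,0,-6],1]
  ]
}}

```text
t: 40.05
eef_pos: [0.529, 0.2591, 0.3203]
ee_rot: [-3.14, -0.003, -3.14]
force: [-5.4, 0.3, 7.7]
width: 0.0007
```

Emit:
{"method": "arm_command", "body": {
  "targets": [
    [[0,0,0],[0,0,-4],1],
    [[0,0,0],[0,0,-3],1],
    [[0,0,0],[0,0,0],1]
  ]
}}

```text
t: 40.35
eef_pos: [0.5293, 0.259, 0.3163]
ee_rot: [-3.14, -0.0, -3.139]
force: [-10.3, -2.1, 20.0]
width: 0.0002
```

Emit:
{"method": "arm_command", "body": {
  "targets": [
    [[0,0,0],[-3,0,21],1],
    [[0,0,0],[0,0,25],1],
    [[0,0,0],[3,0,25],1],
    [[0,0,0],[6,0,25],1],
    [[0,0,0],[9,0,25],1],
    [[0,0,0],[9,0,20],1],
    [[0,0,0],[7,0,20],1],
    [[0,0,0],[0,0,21],1]
  ]
}}

```text
t: 41.15
eef_pos: [0.5613, 0.2591, 0.4966]
ee_rot: [-3.14, -0.001, -3.141]
force: [0.5, -0.7, -0.5]
width: 0.0004
```

Emit:
{"method": "arm_command", "body": {
  "targets": [
    [[0,0,0],[0,0,0],1],
    [[0,0,0],[0,0,0],1]
  ]
}}

```text
t: 41.35
eef_pos: [0.5607, 0.2592, 0.4963]
ee_rot: [3.142, -0.0, -3.14]
force: [-0.7, -0.4, -0.1]
width: 0.0
```

Emit:
{"method": "arm_command", "body": {
  "targets": [
    [[0,0,0],[-5,0,-30],1],
    [[0,0,0],[-12,0,-25],1],
    [[0,0,0],[-9,0,-26],1],
    [[0,0,0],[-6,0,-26],1],
    [[0,0,0],[-2,0,-26],1],
    [[0,0,0],[1,0,-26],1],
    [[0,0,0],[1,0,-10],1],
    [[0,0,0],[1,0,-6],1]
  ]
}}

```text
t: 42.15
eef_pos: [0.529, 0.259, 0.3203]
ee_rot: [-3.139, -0.003, -3.14]
force: [-4.8, -1.4, 7.4]
width: 0.0004
```

Emit:
{"method": "arm_command", "body": {
  "targets": [
    [[0,0,0],[0,0,-4],1],
    [[0,0,0],[0,0,-3],1],
    [[0,0,0],[0,0,0],1]
  ]
}}

```text
t: 42.45
eef_pos: [0.5292, 0.259, 0.3163]
ee_rot: [-3.14, -0.001, -3.139]
force: [-10.2, -2.6, 19.9]
width: 0.0002
```

Emit:
{"method": "arm_command", "body": {
  "targets": [
    [[0,0,0],[-3,0,21],1],
    [[0,0,0],[0,0,25],1],
    [[0,0,0],[3,0,25],1],
    [[0,0,0],[6,0,25],1],
    [[0,0,0],[9,0,25],1],
    [[0,0,0],[9,0,20],1],
    [[0,0,0],[7,0,20],1],
    [[0,0,0],[0,0,30],1]
  ]
}}

```text
t: 43.25
eef_pos: [0.5612, 0.2591, 0.5045]
ee_rot: [-3.139, -0.003, -3.141]
force: [-0.1, 0.5, -0.0]
width: 0.0005
```

Emit:
{"method": "arm_command", "body": {
  "targets": [
    [[0,0,0],[-20,-20,30],1],
    [[0,0,0],[-40,-30,10],1],
    [[0,0,0],[-40,-30,0],1],
    [[0,0,0],[0,0,0],1]
  ]
}}

```text
t: 43.65
eef_pos: [0.4576, 0.1763, 0.5472]
ee_rot: [3.139, 0.002, -3.14]
force: [-0.2, 0.4, 1.0]
width: 0.0004
```

```bash
python3 look.py w11; python3 tops.py d
python3 - <<'E'
import cv2
a=cv2.imread('pics/scene_b.png')[210:320,160:330]; b=cv2.imread('pics/scene_d.png')[210:320,160:330]
cv2.imwrite('pics/cmp.png',cv2.resize(cv2.vconcat([a,b]),None,fx=2.7,fy=2.7,interpolation=cv2.INTER_CUBIC))
a=cv2.imread('pics/scene0.png')[210:320,160:330]
E
```

```text
43.65 [0.4576 0.1763 0.5472] [ 3.139e+00  2.000e-03 -3.140e+00] [-0.2  0.4  1. ] 0.00039762297508101846
green [443.2  97.6] [422, 78, 43, 40, 1174] dep [0.3743 0.4737 0.0163] pl [0.3737 0.4752 0.014 ]
green [ 88.3 315.8] [56, 299, 69, 29, 1502] dep [ 0.658  -0.0522  0.1712] pl [ 0.7802 -0.1448  0.014 ]
green [253.3 322.2] [245, 315, 18, 14, 190] dep [0.6668 0.1759 0.1723] pl [0.7952 0.1767 0.014 ]
purple [387.   87.3] [366, 67, 43, 41, 1234] dep [0.3583 0.3836 0.0162] pl [0.3585 0.3847 0.014 ]
purple [ 31.5 125.7] [18, 112, 28, 28, 533] dep [ 0.4185 -0.1818  0.0138] pl [ 0.4181 -0.1811  0.014 ]
top green [236.5 103.7] [175, 81, 113, 51, 4255] [0.7142 0.0738 0.1711]
top purple [312.4 196.3] [307, 190, 12, 13, 109] [ 0.4166 -0.1822  0.0137]
top purple [347.6 199.3] [342, 194, 13, 12, 110] [ 0.4027 -0.3065  0.0135]
top red [363.  110.8] [352, 99, 23, 24, 324] [ 0.7007 -0.3601  0.105 ]
top red [241.9 144.1] [240, 141, 5, 7, 30] [0.5996 0.0621 0.0743]
scene green [237.2 263.5] [181, 221, 109, 94, 4305] [0.7591 0.105  0.17  ]
scene purple [197.9 182.5] [194, 179, 9, 8, 62] [ 0.406  -0.304   0.0128]
scene purple [220.3 194.9] [216, 191, 10, 9, 70] [ 0.4189 -0.1793  0.0129]
scene red [137.3 216.8] [128, 202, 20, 31, 301] [ 0.718  -0.3543  0.0799]
scene red [308.9 217.6] [295, 211, 28, 15, 169] [0.5681 0.2644 0.2883]
```

View pics/cmp.png

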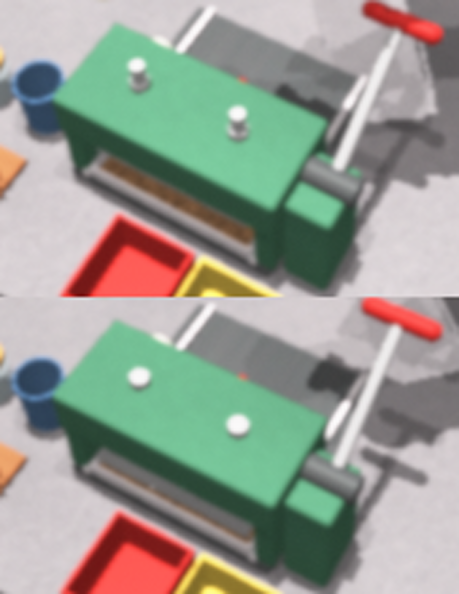

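View pics/w11.png

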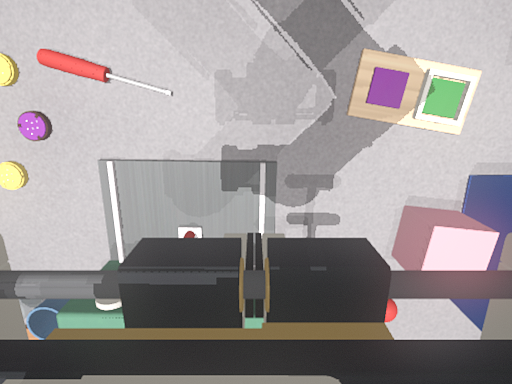

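View pics/top_d.png

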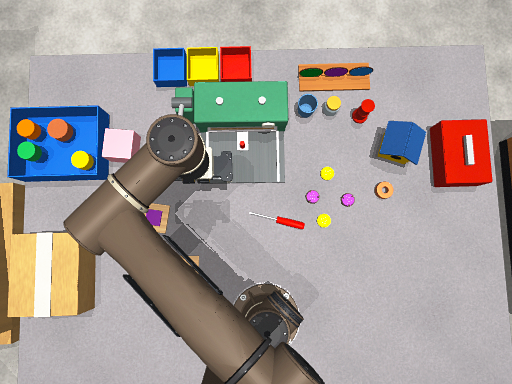

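Run:
```python
from h import *
cp=camera_params('top'); im,d=grab_frame('top'); P1=pts(cp,d); P0=pts(cp,np.load('pics/top0_d.npy'))
for (u,v) in [(219,99),(263,99)]:
    for P in (P0,P1): print((u,v),np.sort(P[v-7:v+8,u-7:u+8,2].ravel())[-8:].round(4))
cw=camera_params('scene'); im,d=grab_frame('scene'); P=pts(cw,d); hsv=cv2.cvtColor(im,cv2.COLOR_RGB2HSV)
m=(cv2.inRange(hsv,(0,120,60),(6,255,255))>0)&(P[...,2]>.24)&(P[...,2]<.32); print(np.median(P[m],0),P[m].max(0),m.sum())
print(get_state()['force'],get_state()['t'])
```

```text
(219, 99) [0.2139 0.2149 0.2152 0.2173 0.2185 0.2196 0.2197 1.6625]
(219, 99) [0.1871 0.1877 0.1882 0.1882 0.1883 0.1886 0.1896 0.1927]
(263, 99) [0.2149 0.2149 0.2163 0.217  0.2172 0.218  1.6625 1.6625]
(263, 99) [0.1881 0.1884 0.1884 0.1884 0.1886 0.1903 1.6625 1.6625]
[0.56808016 0.26234683 0.28811902] [0.57683058 0.30756763 0.29432235] 206
[ 0.23312008  0.00128339 -0.08087   ] 43.9
```

Run:
```python
from h import *
def go(P,im,tag):
    hsv=cv2.cvtColor(im,cv2.COLOR_RGB2HSV)
    m=((hsv[...,1]<50)&(hsv[...,2]>150)&(P[...,0]>.67)&(P[...,0]<.8)&(P[...,1]>-.06)&(P[...,1]<.2)&(P[...,2]>.17)&(P[...,2]<.3)).astype(np.uint8)
    n,l,st,c=cv2.connectedComponentsWithStats(m)
    for i in range(1,n):
        if st[i,4]>8:
            z=P[l==i][:,2]; print(tag,c[i].round(1),st[i].tolist(),np.percentile(z,[5,25,50,75,90]).round(4),np.median(P[l==i],0).round(3))
cp=camera_params('top'); cs=camera_params('scene')
go(pts(cp,np.load('pics/top0_d.npy')),np.load('pics/top0.npy'),'top0')
im,d=grab_frame('top'); go(pts(cp,d),im,'topN')
go(pts(cs,np.load('pics/scene0_d.npy')),np.load('pics/scene0.npy'),'sc0')
im,d=grab_frame('scene'); P=pts(cs,d); go(P,im,'scN')
# pad bottom vs discs at slot, scene view slot region
a=im[255:310,175:260,::-1]; cv2.imwrite('pics/slot.png',cv2.resize(a,None,fx=8,fy=8,interpolation=cv2.INTER_CUBIC))
```

```text
top0 [218.8  98.9] [216, 95, 7, 9, 39] [0.1817 0.1867 0.2106 0.2133 0.2156] [0.724 0.129 0.211]
top0 [261.8  98.6] [258, 95, 8, 9, 40] [0.1791 0.1839 0.2091 0.2128 0.2151] [ 0.721 -0.009  0.209]
topN [219.1 100.2] [216, 97, 7, 7, 42] [0.1786 0.1821 0.1841 0.1858 0.187 ] [0.725 0.131 0.184]
topN [261.8  99.7] [258, 96, 8, 8, 45] [0.1727 0.1813 0.1832 0.1866 0.1878] [ 0.723 -0.009  0.183]
sc0 [210.  235.2] [208, 231, 6, 12, 41] [0.1725 0.1855 0.2105 0.2123 0.213 ] [ 0.724 -0.01   0.211]
sc0 [247.5 254.4] [244, 249, 8, 12, 52] [0.1739 0.1833 0.2074 0.2122 0.2136] [0.726 0.133 0.207]
scN [211.2 239.3] [207, 236, 9, 8, 48] [0.1725 0.1802 0.1822 0.1839 0.1854] [ 0.723 -0.008  0.182]
scN [247.9 257. ] [244, 253, 9, 8, 54] [0.1715 0.1793 0.182  0.1836 0.1856] [0.724 0.133 0.182]
```

View pics/slot.png

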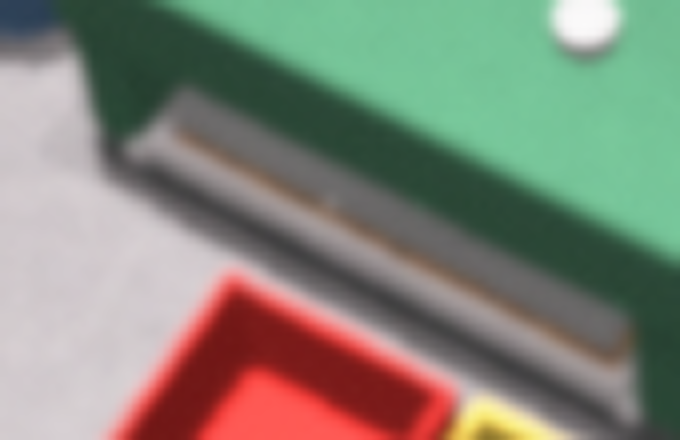

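Emit:
{"method": "arm_command", "body": {
  "targets": [
    [[0,0,0],[40,30,0],1],
    [[0,0,0],[40,30,-10],1],
    [[0,0,0],[20,20,-30],1],
    [[0,0,0],[0,0,-9],1],
    [[0,0,0],[0,0,0],1],
    [[0,0,0],[0,0,0],1]
  ]
}}

```text
t: 44.6
eef_pos: [0.5609, 0.2594, 0.4968]
ee_rot: [-3.141, 0.0, -3.14]
force: [0.5, -0.3, 0.9]
width: 0.0007
```

Emit:
{"method": "arm_command", "body": {
  "targets": [
    [[0,0,0],[-5,0,-30],1],
    [[0,0,0],[-12,0,-25],1],
    [[0,0,0],[-9,0,-26],1],
    [[0,0,0],[-6,0,-26],1],
    [[0,0,0],[-2,0,-26],1],
    [[0,0,0],[1,0,-26],1],
    [[0,0,0],[1,0,-10],1],
    [[0,0,0],[1,0,-6],1]
  ]
}}

```text
t: 45.4
eef_pos: [0.5294, 0.2593, 0.323]
ee_rot: [3.141, 0.001, -3.139]
force: [-4.9, -0.1, 6.9]
width: 0.0009
```

Emit:
{"method": "arm_command", "body": {
  "targets": [
    [[0,0,0],[0,0,-4],1],
    [[0,0,0],[0,0,-3],1],
    [[0,0,0],[0,0,0],1],
    [[0,0,0],[0,0,0],1]
  ]
}}

```text
t: 45.8
eef_pos: [0.5299, 0.2593, 0.3173]
ee_rot: [3.14, 0.002, -3.139]
force: [-3.8, -0.9, 7.7]
width: 0.0001
```

```bash
cat > bolt.py <<'E'
from h import *
def go(P,im,tag):
    hsv=cv2.cvtColor(im,cv2.COLOR_RGB2HSV)
    m=((hsv[...,1]<50)&(hsv[...,2]>150)&(P[...,0]>.67)&(P[...,0]<.8)&(P[...,1]>-.06)&(P[...,1]<.2)&(P[...,2]>.17)&(P[...,2]<.3)).astype(np.uint8)
    n,l,st,c=cv2.connectedComponentsWithStats(m)
    for i in range(1,n):
        if st[i,4]>8:
            z=P[l==i][:,2]; print(tag,c[i].round(1),st[i].tolist(),np.percentile(z,[50,75,90]).round(4))
cs=camera_params('scene')
im,d=grab_frame('scene'); P=pts(cs,d); go(P,im,'scN')
hsv=cv2.cvtColor(im,cv2.COLOR_RGB2HSV)
m=(cv2.inRange(hsv,(0,120,60),(6,255,255))>0)&(P[...,2]>.08)&(P[...,2]<.34)&(P[...,1]>.18)&(P[...,1]<.33); print('grip',np.median(P[m],0),m.sum())
import sys
cv2.imwrite(f'pics/{sys.argv[1]}.png',im[:,:,::-1])
E
python3 bolt.py s1
```

```text
scN [211.1 239.5] [207, 236, 9, 8, 54] [0.182  0.1846 0.1858]
scN [247.8 257.2] [244, 253, 9, 9, 60] [0.1821 0.1846 0.1859]
grip [0.53670736 0.27486587 0.13495019] 95
```

Emit:
{"method": "arm_command", "body": {
  "targets": [
    [[0,0,0],[0,0,-2],1],
    [[0,0,0],[0,0,-1],1],
    [[0,0,0],[0,0,0],1]
  ]
}}

```text
t: 46.15
eef_pos: [0.5299, 0.2593, 0.3162]
ee_rot: [3.14, 0.004, -3.139]
force: [-9.8, -2.8, 21.3]
width: 0.0004
```

```bash
python3 bolt.py s2
```

```text
scN [211.2 239.5] [207, 236, 9, 8, 53] [0.1828 0.1841 0.1848]
scN [247.9 257.3] [244, 253, 9, 9, 61] [0.1822 0.1846 0.1855]
grip [0.53746637 0.27815256 0.13486451] 93
```

Emit:
{"method": "arm_command", "body": {
  "targets": [
    [[0,0,0],[-3,0,24],1],
    [[0,0,0],[0,0,25],1],
    [[0,0,0],[3,0,25],1],
    [[0,0,0],[6,0,25],1],
    [[0,0,0],[9,0,25],1],
    [[0,0,0],[9,0,20],1],
    [[0,0,0],[7,0,20],1],
    [[0,0,0],[0,0,30],1]
  ]
}}

```text
t: 47.0
eef_pos: [0.561, 0.2588, 0.507]
ee_rot: [3.142, 0.0, -3.141]
force: [0.2, 0.4, -0.2]
width: 0.0009
```

Emit:
{"method": "arm_command", "body": {
  "targets": [
    [[0,0,0],[0,0,0],1],
    [[0,0,0],[0,0,0],1],
    [[0,0,0],[0,0,0],1]
  ]
}}

```text
t: 47.3
eef_pos: [0.5604, 0.259, 0.5059]
ee_rot: [3.141, 0.0, -3.14]
force: [0.1, 0.4, -0.6]
width: 0.0007
```

```bash
python3 bolt.py s3
```

```text
scN [211.2 239.3] [207, 236, 9, 8, 52] [0.1821 0.1839 0.1852]
scN [247.8 257. ] [244, 253, 9, 9, 57] [0.1822 0.1844 0.1854]
grip [0.56930738 0.26178375 0.28824506] 164
```

Run:
```python
from h import *
cs=camera_params('scene'); 
def col(P,im,u,t):
    print(t,u)
    for v in range(262,304):
        p=P[v,u]
        if .70<p[0]<.84: print(v,p.round(3),im[v,u])
im,d=grab_frame('scene'); col(pts(cs,d),im,215,'now')
col(pts(cs,np.load('pics/scene0_d.npy')),np.load('pics/scene0.npy'),215,'start')
```

```text
now 215
262 [0.784 0.045 0.169] [120 198 154]
263 [0.789 0.049 0.174] [115 190 148]
264 [0.79  0.049 0.168] [100 169 130]
265 [0.793 0.052 0.17 ] [ 78 134 101]
266 [0.794 0.051 0.164] [55 96 72]
267 [0.793 0.05  0.156] [46 78 59]
268 [0.793 0.05  0.15 ] [45 75 57]
269 [0.792 0.048 0.14 ] [44 72 55]
270 [0.793 0.048 0.136] [44 72 55]
271 [0.794 0.049 0.132] [42 71 54]
272 [0.793 0.047 0.122] [45 72 56]
273 [0.791 0.044 0.111] [51 76 61]
274 [0.793 0.046 0.11 ] [71 86 77]
275 [0.769 0.024 0.049] [ 94 100  95]
276 [0.774 0.028 0.054] [107 107 106]
277 [0.775 0.028 0.049] [111 109 109]
278 [0.778 0.03  0.048] [112 108 108]
279 [0.779 0.03  0.043] [116 109 106]
280 [0.773 0.023 0.021] [126 112 103]
281 [0.777 0.026 0.023] [142 122 108]
282 [0.784 0.032 0.031] [159 142 133]
283 [0.787 0.034 0.032] [166 155 153]
284 [0.79  0.035 0.029] [156 148 148]
285 [0.787 0.032 0.016] [136 129 131]
286 [0.79  0.034 0.014] [111 106 107]
287 [0.791 0.034 0.011] [83 80 80]
288 [0.792 0.034 0.003] [73 71 72]
289 [0.795 0.036 0.003] [84 82 83]
290 [ 0.796  0.036 -0.002] [101  97  98]
291 [ 0.8    0.039 -0. 
[... 632 characters left out ...]
 [68 76 71]
276 [0.757 0.013 0.016] [60 62 60]
277 [0.759 0.014 0.013] [52 52 52]
278 [0.763 0.016 0.013] [48 48 48]
279 [0.765 0.017 0.01 ] [47 47 48]
280 [0.767 0.018 0.008] [49 49 49]
281 [0.774 0.023 0.015] [52 53 53]
282 [0.774 0.023 0.009] [59 58 59]
283 [0.777 0.025 0.008] [62 63 63]
284 [0.783 0.029 0.014] [63 63 63]
285 [0.786 0.031 0.013] [64 64 64]
286 [0.789 0.033 0.013] [63 63 64]
287 [0.793 0.036 0.014] [62 61 62]
288 [0.791 0.034 0.003] [66 66 66]
289 [ 0.791  0.033 -0.005] [85 82 83]
290 [0.797 0.037 0.001] [101  97  98]
291 [ 0.798  0.037 -0.005] [118 112 114]
292 [0.804 0.041 0.001] [153 141 144]
293 [0.807 0.044 0.002] [204 170 172]
294 [ 0.808  0.044 -0.003] [237 165 166]
```

Run:
```python
from h import *
cs=camera_params('scene')
for z in (.1845,.2125,.22): print(z,proj(cs,(.7235,-.009,z)),proj(cs,(.7235,.131,z)))
a=cv2.imread('pics/scene_b.png')[222:268,196:262]; b=cv2.imread('pics/s3.png')[222:268,196:262]
g0=cv2.cvtColor(a,cv2.COLOR_BGR2HSV); g1=cv2.cvtColor(b,cv2.COLOR_BGR2HSV)
# cap top patch: brightest rows
for n,im in (('b',cv2.imread('pics/scene_b.png')),('s3',cv2.imread('pics/s3.png'))):
    s=cv2.cvtColor(im,cv2.COLOR_BGR2HSV)[...,1].astype(float)
    for u in (210,211,247,248): print(n,u,[int(x) for x in s[226:264,u]])
```

```text
0.1845 (np.float64(210.66409609600552), np.float64(238.8073577120776)) (np.float64(247.64686686063575), np.float64(256.17422358602624))
0.2125 (np.float64(209.85542947770563), np.float64(233.73409700041773)) (np.float64(247.43963965903816), np.float64(251.2048003472572))
0.22 (np.float64(209.63427972910455), np.float64(232.34668925341572)) (np.float64(247.38292379239388), np.float64(249.84472240606013))
b 210 [100, 101, 101, 102, 91, 46, 6, 0, 0, 1, 3, 4, 2, 4, 2, 3, 3, 26, 73, 96, 100, 101, 101, 101, 102, 101, 101, 101, 100, 102, 101, 101, 100, 101, 102, 102, 105, 105]
b 211 [101, 100, 101, 101, 90, 47, 7, 1, 1, 1, 4, 6, 6, 4, 6, 5, 4, 17, 65, 95, 99, 101, 100, 101, 101, 101, 100, 101, 101, 100, 102, 101, 101, 100, 102, 103, 104, 105]
b 247 [6, 6, 4, 4, 4, 4, 2, 2, 2, 0, 6, 12, 32, 60, 84, 97, 100, 101, 101, 101, 101, 98, 82, 36, 4, 1, 1, 2, 4, 5, 4, 4, 4, 5, 3, 24, 74, 97]
b 248 [6, 8, 8, 6, 4, 4, 2, 2, 2, 2, 2, 12, 45, 53, 56, 91, 100, 101, 101, 102, 101, 99, 79, 34, 3, 0, 1, 1, 4, 5, 4, 4, 4, 5, 3, 19, 68, 95]
s3 210 [101, 101, 101, 101, 101, 100, 100, 101, 96, 72, 28, 3, 0, 1, 1, 2, 3, 19, 72, 96, 100, 101, 101, 102, 102, 101, 100, 101, 101, 101, 102, 103, 101, 101, 103, 103, 105, 105]
s3 211 [101, 102, 101, 102, 101, 101, 101, 101, 95, 68, 21, 2, 0, 1, 1, 2, 4, 12, 66, 95, 100, 101, 102, 101, 102, 101, 101, 101, 101, 101, 101, 102, 101, 102, 101, 101, 104, 108]
s3 247 [6, 8, 6, 6, 4, 6, 2, 2, 2, 2, 2, 9, 27, 53, 82, 98, 100, 100, 100, 102, 100, 100, 100, 102, 102, 100, 90, 46, 6, 1, 1, 1, 1, 2, 4, 17, 74, 96]
s3 248 [6, 6, 6, 4, 4, 2, 4, 2, 2, 4, 2, 9, 47, 60, 57, 89, 100, 102, 102, 101, 102, 102, 100, 101, 100, 99, 88, 43, 4, 1, 0, 1, 1, 2, 4, 16, 68, 96]
```

Run:
```python
import cv2
for n in ('scene_c','scene_d','s3'):
    im=cv2.imread(f'pics/{n}.png')
    for u in (205,215,230): print(n,u,[int(x) for x in im[268:294,u,0]])
```

```text
scene_c 205 [63, 79, 87, 78, 61, 51, 52, 66, 103, 138, 151, 141, 123, 98, 75, 74, 89, 106, 131, 167, 185, 163, 114, 64, 36, 26]
scene_c 215 [56, 56, 55, 55, 56, 60, 73, 83, 78, 66, 57, 56, 64, 92, 132, 153, 150, 133, 107, 82, 71, 83, 98, 116, 145, 172]
scene_c 230 [157, 157, 154, 143, 118, 88, 66, 58, 57, 56, 54, 55, 57, 63, 77, 84, 77, 65, 60, 59, 64, 92, 131, 153, 149, 132]
scene_d 205 [62, 81, 99, 106, 106, 104, 98, 89, 106, 136, 148, 138, 121, 96, 74, 72, 88, 103, 128, 164, 181, 161, 111, 63, 34, 26]
scene_d 215 [55, 55, 55, 54, 53, 61, 75, 93, 104, 108, 106, 105, 102, 104, 130, 150, 147, 129, 104, 81, 71, 81, 96, 113, 142, 168]
scene_d 230 [153, 153, 150, 139, 116, 86, 64, 57, 55, 55, 54, 53, 55, 61, 78, 94, 102, 103, 101, 94, 84, 97, 129, 149, 146, 128]
s3 205 [63, 82, 100, 108, 110, 107, 100, 93, 108, 138, 151, 142, 122, 97, 74, 74, 89, 105, 131, 167, 184, 164, 114, 64, 35, 26]
s3 215 [57, 56, 56, 55, 56, 61, 77, 95, 106, 109, 108, 106, 103, 108, 133, 154, 148, 132, 108, 81, 71, 83, 98, 114, 145, 172]
s3 230 [156, 155, 153, 142, 119, 88, 65, 58, 56, 56, 54, 56, 56, 63, 80, 95, 104, 105, 103, 96, 87, 99, 132, 153, 150, 130]
```

Emit:
{"method": "arm_command", "body": {
  "targets": [
    [[0,0,0],[0,0,30],1],
    [[0,0,0],[-30,-20,10],1],
    [[0,0,0],[-30,-30,0],1],
    [[0,0,0],[0,0,0],1],
    [[0,0,0],[0,0,0],1],
    [[0,0,0],[0,0,0],1]
  ]
}}

```text
t: 48.0
eef_pos: [0.5009, 0.2097, 0.5452]
ee_rot: [-3.141, -0.0, -3.14]
force: [-0.5, 0.8, -0.2]
width: 0.0008
```

```bash
python3 bolt.py s4; python3 tops.py e; python3 -c "
from station import *
s=get_state(); print(s['t'],s['force'],s['eef_pos'])
print(job_done())"
```

```text
scN [211.2 239.2] [207, 236, 9, 7, 49] [0.1831 0.1849 0.1863]
scN [247.7 256.9] [244, 253, 9, 8, 55] [0.1827 0.1844 0.1857]
grip [0.5688197  0.26269745 0.28788088] 191
top green [236.4 103.6] [175, 81, 113, 51, 4258] [0.7138 0.0741 0.1712]
top purple [312.4 196.3] [307, 190, 12, 13, 109] [ 0.4168 -0.182   0.0137]
top purple [347.6 199.3] [342, 194, 13, 12, 109] [ 0.4025 -0.3067  0.0138]
top red [363.  110.8] [352, 99, 23, 24, 324] [ 0.7009 -0.3598  0.1094]
top red [241.9 144.1] [240, 141, 5, 7, 30] [0.5991 0.0622 0.0742]
scene green [237.4 263.6] [181, 221, 109, 95, 4289] [0.7588 0.1058 0.17  ]
scene purple [197.9 182.5] [194, 179, 9, 8, 62] [ 0.4048 -0.3035  0.0134]
scene purple [220.3 194.9] [216, 191, 10, 9, 70] [ 0.4198 -0.1802  0.0131]
scene red [137.2 216.8] [128, 202, 20, 31, 301] [ 0.7183 -0.3543  0.0816]
scene red [308.7 217.7] [295, 211, 28, 15, 163] [0.5687 0.2643 0.2883]
48.15 [-0.26428341  0.22571768  0.81816543] [0.50121093 0.21002195 0.54467131]
the job is handed in; nothing more can be done
None
```

I completed the task and handed it in at t ≈ 48 s. The white frame held the green tile and there were two green discs. I drew the bed out to its stop, laid both greens flat in it side by side and pushed it home. I then pumped 8 strokes, each down to the lever's stop and back up, and moved the arm clear.

**Last checks:**
- The bed is home: it met its stop after 166 mm of travel, and the handle stayed at x ≈ 0.60.
- The lever is back up, with its grip at about 0.288 m.
- Both purple discs are where they started, the figure is where I last measured it, and nothing else on the bench looked disturbed in the pictures.

**Pad travel:** I could not measure it to the millimetre. The rods on the press head dropped 24 to 28 mm in the pictures, less than the 35.5 mm expected. I think their knobs sink into collars, which hides the last part. The pad's lower edge looked to be at 35 to 39 mm, against disc tops at 34 mm. The picture did not change between the 7th and 8th strokes, so I took the pad to be fully down.

**Force:** one stroke pressed the lever with about 46 N through the fingertips. The 40 N limit is stated for the arm and the gripper's body.

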